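Stir the polishing media in a tilted drum

ROBOT

A 6-joint arm with a two-finger parallel gripper is mounted at the origin on the work surface. World frame = base frame: x ahead of the robot, y to its left, z up, the work surface at z = 0. Lengths are in m, angles in rad, forces in N, time in s.
With the tool pointing down it reaches from about 0.25 to 0.725 m from the base axis. Payload 4 kg.
Tool frame: the origin (TCP) lies midway between the tips of the shut fingers; the grasp point (between the pads) lies 19 mm behind it; z points along the fingers, y is the direction in which the jaws open and shut (so a half turn about z gives the same grasp; the last joint's range is limited). The gripper opens to 85 mm and grips with 20 to 120 N. Pads are 22 mm wide; open, the fingers measure 114 mm over their backs; the gripper's body (76 mm by 85 mm) begins 54 mm behind the grasp point. The pads swing forward as they close: fully open they stand 13 mm farther back than shut.
Start: joints at [1.166, 0.241, 0.005, 1.335, 0, 1.571], TCP at [0.197, 0.46, 0.231] pointing down, gripper open.
Joint ranges: [-2.72, 2.72], [-1.05, 1.87], [-1.09, 1.28], [-1.99, 2.15], [-1.42, 1.44], [-3.14, 3.14]. Speed limits (rad/s): [2.79, 2.79, 3.14, 3.14, 3.14, 3.14].

INTERFACE

Orientations are given as a unit quaternion [x, y, z, w].
In Python, from workcell import get_obs, camera, camera_model, job_done, masks_of gives the robot as it stands.
- The arm moves only by the tool jog_arm, never from a script. Its argument "deltas" is a list that holds one entry, the list of rows, each a list of 7 numbers: the shift along the tool's x, y, z in mm, then the turn, a rotation vector about the tool's x, y, z in degrees, then the finger opening in mm, from 0 to 85.4. A call has 1 to 5 rows; each row shifts and turns the pose as measured when the row begins, along the tool's axes as they then stand; what a row does not reach is not made up. A row lasts 1/10 s, in which the tool goes at most 50 mm and 8.59 degrees, less where a joint would pass 70% of its speed; a pose out of reach is approached as far as the arm can. A call with a gripper value outside its range is refused whole. The fingers move at their own pace and stop on an object; the grip force is fixed at half the most. Time passes only in rows, so rows that do not move let the fingers close. It gives the time, the measured TCP pose, the force and the opening at its end, in the units of the state.
- get_obs(): the state, without advancing time (a new reading comes with each control period).
- camera(name): name is "scene" or "top" or "wrist"; returns the picture (400x640x3 uint8, red, green, blue); there is no depth.
- camera_model(name): a dict with "fovy" (degrees; the focal length in pixels is half the picture's height over the tangent of half this angle, whatever the lens; pixels are square), "cx", "cy" (the principal point, pixels), "pose" (4x4, takes a point from camera to world coordinates); the wrist camera has in their place "T_tool_cam" (4x4, takes a point from camera to tool coordinates, whose origin is the TCP and whose axes are the flange's). Camera axes: x right, y down, z forward; pixel columns grow to the right and rows downward; lengths in m; the calibration is good to about 2 mm. The wrist camera is an equidistant fisheye: a pixel r from the principal point sees the ray r / f radians off the axis. A picture is of the moment at which its call begins: read the wrist's pose just before it. camera_model takes no time and is no camera call.
- job_done(): hands the job in, once; it reports no verdict.
Trained networks look in the newest picture that a camera, given by its name, has taken for a name from the list of things; names that differ only in an ending like _2 or _b are one class to them, and where a whole thing is asked for, a point or a joint stands for the part that bears it (a point fixed in the world has none). Each returns a list of dicts, best first, with "conf" (0 to 1); they miss things now and then, are a little off and sometimes report something else, mostly with a low value. They report only what shows in the picture. A call takes as long as a camera call.
- masks_of(target, camera): "pixels" (400x640 bool, what is visible of it) and "at" ([column, row] in pixels, amid what is visible of it).
The state is a dict: "clock": time; "joint_pos": joint angles; "joint_vel": joint speeds; "tau": joint torques, N m; "eef_pos": TCP position; "tool_rot": TCP orientation; "ft_force": force on the tool from outside, world axes, zero at the start; "ft_torque": the same for the moment, N m; "grip_width": finger opening in m.
Only numpy, scipy, OpenCV 4.12 (cv2) and the standard library are available. Lean on these libraries where they do the work, as an engineer would, in place of code of your own. Each camera call takes 0.05 s, during which the arm holds its last target. There are 200 camera calls.

TASK

Turn the revolving tool stand until the stirring stick comes out from under its clear hood to the open front, then draw the stick out. Reach down into the tilted drum of the polisher, set the stick's foot gently on the middle of its floor to feel how deep it is, and, keeping the foot just off the floor, stir the balls in wide circles near the wall, at least three full turns, until white and green no longer lie on separate sides. Stand the stick back in its own pocket at the front of the stand, with every ball still in the drum and the punches and mallet left alone.

Things in the scene. Friction and masses are not known exactly. Their poses are not given: they have to be found in the camera images.
- stand: revolving tool stand: fixed steel foot and clear half hood; origin at the foot's underside on the turning axis, z up; its open front is its -x side. The hood (radius 102 mm about the axis, 40 to 249 mm above the bench) covers all that lies over 42 mm behind the axis (+x), so nothing there can be taken from above; a post stands 140 mm behind the axis, outside the disc
- turntable (a joint): angle through which the stand's wooden disc has been turned since the start, rad, counter-clockwise from above; it can be turned either way, a full turn and no more. Disc 250 mm across, on the stand's axis, top 30 mm above the bench; turns with light friction and stays where it is left. Other pockets hold only fixed tools, up to 155 mm above the bench
- pocket (a point): centre of the inner floor (34 mm above the bench) of the stick's own pocket, 58 mm from the turning axis; a round wooden cup, 34 mm wide inside, 42 mm outside, rim 71 mm above that floor (105 mm above the bench). Five such pockets stand on the disc, 72 deg apart
- peg (a point): middle of a dark wooden finger peg on the disc's rim, 16 mm thick, 115 mm from the turning axis, from 30 to 68 mm above the bench; there are ten, 36 deg apart: one outside each pocket and one midway between (this one is 36 deg counter-clockwise of the stick's pocket). Push one sideways along its circle to turn the disc
- stick: wooden stirring stick, 190 mm long, 70 g, standing in its pocket (upright at first; jolts can make it lean up to 14 deg). Origin at the centre of its flat lower end, z along the stick to the top. From the bottom: black rubber foot 20 mm thick, 30 mm long; pale shaft 13 mm thick; red rubber-sleeved handle 18 mm thick, the top 66 mm (124 to 190 mm)
- stick_tip (a point): centre of the stick's flat lower end (same point as the stick's origin)
- polisher: blue bench polisher (fixed), base 200 x 170 mm, 45 mm high, carrying the open drum tilted 35 deg; origin on the bench under the drum; its front (-x) looks roughly to the robot, the drum's mouth overhangs it and reaches 245 mm above the bench
- drum: the polisher's dark open drum, fixed, not turning: 124 mm inside diameter, wall 5 mm. Origin at the centre of its mouth; z along its axis outwards, leaning 35 deg from vertical to the polisher's front; x across to the drum's high side, y across it, level. Its flat rigid floor lies 100 to 130 mm below the mouth along the axis: feel for it. A stick held upright cannot reach the floor's high side
- white1: white porcelain 24 mm glazed ball, 18 g, origin at its centre; starts on the floor of the drum, in its low half (the middle is bare), on the +y side
- white2: white porcelain 24 mm glazed ball, 18 g, origin at its centre; starts on the floor of the drum, in its low half (the middle is bare), on the +y side
- white3: white porcelain 24 mm glazed ball, 18 g, origin at its centre; starts on the floor of the drum, in its low half (the middle is bare), on the +y side
- white4: white porcelain 24 mm glazed ball, 18 g, origin at its centre; starts on the floor of the drum, in its low half (the middle is bare), on the +y side
- green1: green ceramic 24 mm glazed ball, 18 g, origin at its centre; starts on the floor of the drum, in its low half (the middle is bare), on the -y side
- green2: green ceramic 24 mm glazed ball, 18 g, origin at its centre; starts on the floor of the drum, in its low half (the middle is bare), on the -y side
- green3: green ceramic 24 mm glazed ball, 18 g, origin at its centre; starts on the floor of the drum, in its low half (the middle is bare), on the -y side
- green4: green ceramic 24 mm glazed ball, 18 g, origin at its centre; starts on the floor of the drum, in its low half (the middle is bare), on the -y side
- punch1: dark steel dapping punch with a ball end, 105 mm long, 20 mm thick, lying loose on the bench; origin under its middle; leave it alone
- punch2: a second such dapping punch; leave it alone
- mallet: loose wooden mallet, 208 mm long, head 60 mm thick; origin on the bench under it, 60 mm from the head's axis along the handle; leave it alone
- dapping_block: fixed steel cube, 60 mm, with hollows, between the machines; origin under its centre

How it is judged:
On the way, in this order (a step that is already met when the one before it is completed fails the run):
1. the stick, still standing in its pocket, has been turned to the open front of the stand (x of pocket in the frame of stand below -0.035 m and distance between stick_tip and pocket below 0.022 m and angle between stick's own z axis and vertical below 0.3 rad), for 0.2 s.
2. the stick's foot is set on the middle of the drum's floor (pressing over 0.3 N, within 20 mm of the centre both ways) (contact force between stick and polisher above 0.3 N and z of stick_tip in the frame of drum between -0.125 and -0.114 m and x of stick_tip in the frame of drum between -0.02 and 0.02 m and y of stick_tip in the frame of drum between -0.02 and 0.02 m).
3. stirring with the tip within 8 mm of the floor: it passes the floor's high side, over 25 mm from the centre (y of stick_tip in the frame of drum between -0.022 and 0.022 m and x of stick_tip in the frame of drum above 0.025 m and z of stick_tip in the frame of drum between -0.125 and -0.112 m).
4. then its low side (y of stick_tip in the frame of drum between -0.022 and 0.022 m and x of stick_tip in the frame of drum below -0.025 m and z of stick_tip in the frame of drum between -0.125 and -0.112 m).
5. then its +y side (x of stick_tip in the frame of drum between -0.022 and 0.022 m and y of stick_tip in the frame of drum above 0.025 m and z of stick_tip in the frame of drum between -0.125 and -0.112 m).
6. then its -y side (three full turns either way pass all these) (x of stick_tip in the frame of drum between -0.022 and 0.022 m and y of stick_tip in the frame of drum below -0.025 m and z of stick_tip in the frame of drum between -0.125 and -0.112 m).
At the end, for the whole second after the job is handed in: the stick stands at rest in its own pocket (foot within 22 mm, under 17 deg off upright), the pocket still at the open front; all eight balls rest in the drum, at least one white ball on its -y half and at least one green ball on its +y half (4 mm past the middle) (all of step 1 and linear speed of stick below 0.03 m/s and distance between each of white1, white2, white3, white4, green1, green2, green3, green4 and drum below 0.127 m and z of each of white1, white2, white3, white4, green1, green2, green3, green4 in the frame of drum below -0.05 m and linear speed of each of white1, white2, white3, white4, green1, green2, green3, green4 below 0.05 m/s and y of any of white1, white2, white3, white4 in the frame of drum below -0.004 m and y of any of green1, green2, green3, green4 in the frame of drum above 0.004 m); the robot touches nothing.
It fails at once if the stick rams the polisher or drum (over 40 N) (contact force between stick and polisher above 40 N).
It fails at once if the robot itself knocks the polisher (over 20 N) (contact force between any of the fingers, the arm and polisher above 20 N).
It fails at once if a punch or the mallet is disturbed (moved 30 mm) (distance of any of punch1, punch2, mallet from where it was at the start of the episode above 0.03 m).
It also fails if it takes over 72 s, if anything falls off the work surface, if the arm or the gripper's body presses on something with over 40 N, if the wrist force passes 120 N, or if a joint passes its speed limit or range.

## Working session

There is one attempt and no reset: what is moved stays moved. The work goes in short steps, Python scripts to look and compute and a tool call to move; the robot and the scene stay as the last step left them, time stands still between calls to the robot, and variables do not carry over. Pictures are saved under pics/ and viewed, about 8 in all and at most 12, crops included, and the job is handed in when it is done.

Besides the shell and the picture viewer there is one more tool, called after "Emit:" as name(argument=value, ...), one argument or row to a line, values as JSON. jog_arm: Moves the arm, as the interface text tells. Its arguments: {"type":"object","properties":{"deltas":{"type":"array"}},"required":["deltas"]}

```bash
mkdir -p pics; ls; cat > h.py <<'E'
import numpy as np, cv2
from scipy.spatial.transform import Rotation as R
from workcell import *
def K(m): return 200/np.tan(np.radians(m['fovy'])/2)
def pose(name,obs=None):
    m=camera_model(name)
    if name!='wrist': return m,np.array(m['pose'])
    o=obs or get_obs(); T=np.eye(4); T[:3,:3]=R.from_quat(o['tool_rot']).as_matrix(); T[:3,3]=o['eef_pos']
    return m,T@np.array(m['T_tool_cam'])
def ray(name,px,obs=None):
    m,P=pose(name,obs); f=K(m); d=np.array([px[0]-m['cx'],px[1]-m['cy']])/f
    if name=='wrist':
        r=np.linalg.norm(d)+1e-12; v=np.r_[d/r*np.sin(r),np.cos(r)]
    else: v=np.r_[d,1]/np.linalg.norm(np.r_[d,1])
    return P[:3,3],P[:3,:3]@v
def proj(name,X,obs=None):
    m,P=pose(name,obs); f=K(m); c=P[:3,:3].T@(np.array(X)-P[:3,3])
    if name=='wrist':
        s=np.hypot(c[0],c[1])+1e-12; a=np.arctan2(s,c[2]); return np.array([m['cx'],m['cy']])+f*a*c[:2]/s
    return np.array([m['cx'],m['cy']])+f*c[:2]/c[2]
def atz(name,px,z,obs=None):
    o,v=ray(name,px,obs); return o+v*(z-o[2])/v[2]
def tri(rs):
    A=0;b=0
    for o,v in rs:
        M=np.eye(3)-np.outer(v,v); A=A+M; b=b+M@o
    X=np.linalg.solve(A,b); return X,[float(np.linalg.norm((np.eye(3)-np.outer(v,v))@(X-o))) for o,v in rs]
def save(n,im): cv2.imwrite('pics/'+n+'.png',im[:,:,::-1])
E
python3 - <<'E'
from h import *
o=get_obs();print({k:np.round(v,3) for k,v in o.items()})
for c in ['scene','top']:
    im=camera(c); save(c+'0',im); m=camera_model(c); print(c,K(m),np.round(m['pose'],3).tolist())
    for t in ['stand','stick','peg','pocket','polisher','drum','white1','green1','dapping_block','mallet','punch1']:
        for r in masks_of(t,c)[:10 if t in('peg','pocket','white1','green1') else 2]: print(t,round(r['conf'],2),np.round(r['at'],1),r['pixels'].sum())
cv2.imwrite('pics/a.png',np.vstack([cv2.imread('pics/scene0.png')[:, :]]))
print(np.round(camera_model('wrist')['T_tool_cam'],3))
E
```

```text
pics
{'clock': np.float64(0.0), 'joint_pos': array([1.166, 0.241, 0.004, 1.335, 0.   , 1.571]), 'joint_vel': array([ 0.001, -0.   , -0.   ,  0.   , -0.002, -0.001]), 'tau': array([-0.0000e+00, -3.7232e+01,  2.5241e+01,  1.7000e-02, -0.0000e+00,
       -0.0000e+00]), 'eef_pos': array([0.197, 0.459, 0.23 ]), 'tool_rot': array([ 0.201,  0.98 , -0.001, -0.   ]), 'ft_force': array([ 1.069, -0.178,  0.633]), 'ft_torque': array([ 0.007, -0.005,  0.013]), 'grip_width': np.float64(0.085)}
scene 393.06004351620606 [[1.0, -0.008, 0.004, 0.541], [-0.009, -0.9, 0.436, -0.373], [0.0, -0.437, -0.9, 1.129], [0.0, 0.0, 0.0, 1.0]]
stand 0.76 [349.2 327.8] 1964
stick 0.38 [311.1 346. ] 5958
peg 0.85 [309.3 345.2] 5989
pocket 0.66 [312.  347.2] 5988
polisher 0.74 [339.9 173.9] 4869
drum 0.93 [327.  159.1] 2505
drum 0.66 [347.1 245.9] 547
white1 0.55 [327.2 156.7] 61
dapping_block 0.71 [309.9 346.7] 5858
dapping_block 0.61 [345.5 247. ] 560
mallet 0.9 [285.4 115.8] 737
punch1 0.7 [264.3 236. ] 195
punch1 0.7 [276.1 269.4] 222
top 372.7201041567891 [[0.185, -0.962, 0.2, 0.344], [-0.983, -0.182, 0.032, 0.076], [0.006, -0.203, -0.979, 1.131], [0.0, 0.0, 0.0, 1.0]]
stand 0.88 [470.6 183.7] 1815
stick 0.57 [333.2 255.2] 225
stick 0.49 [440.9 230.1] 5015
peg 0.58 [442.8 229.4] 5050
pocket 0.75 [443.8 230.5] 5088
polisher 0.74 [286.4 165.1] 3965
drum 0.73 [281.2 172. ] 2287
drum 0.73 [459.  199.1] 66
white1 0.71 [441.4 227.9] 5130
white1 0.62 [270.2 176.5] 51
green1 0.49 [290.4 179.1] 47
green1 0.48 [281.1 174. ] 2249
green1 0.43 [299.1 176. ] 36
green1 0.37 [296.2 180.2] 50
dapping_block 0.69 [355.8 179.8] 493
dapping_block 0.65 [273.9 180.1] 52
mallet 0.91 [193.2 210.9] 1071
mallet 0.61 [284.8 167.7] 3869
punch1 0.8 [329.5 260.9] 223
punch1 0.59 [366.9 250.2] 223
[[-0.    -0.951 -0.309  0.079]
 [ 1.    -0.     0.    -0.001]
 [-0.    -0.309  0.951 -0.142]
 [ 0.     0.     0.     1.   ]]
```

```bash
python3 - <<'E'
import cv2,numpy as np
a=cv2.imread('pics/scene0.png')[70:400,180:500]; b=cv2.imread('pics/top0.png')[90:330,170:580]
a=cv2.resize(a,None,fx=1.2,fy=1.2); 
cv2.imwrite('pics/s1.png',cv2.resize(cv2.imread('pics/scene0.png')[200:400,240:440],None,fx=3,fy=3,interpolation=cv2.INTER_CUBIC))
cv2.imwrite('pics/t1.png',cv2.resize(b,(800,468),interpolation=cv2.INTER_CUBIC))
E
```

```text
(no output)
```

View pics/t1.png

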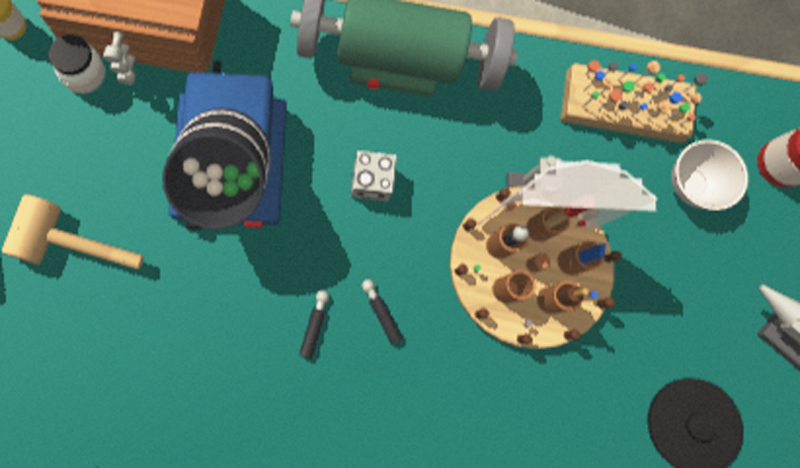

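View pics/s1.png

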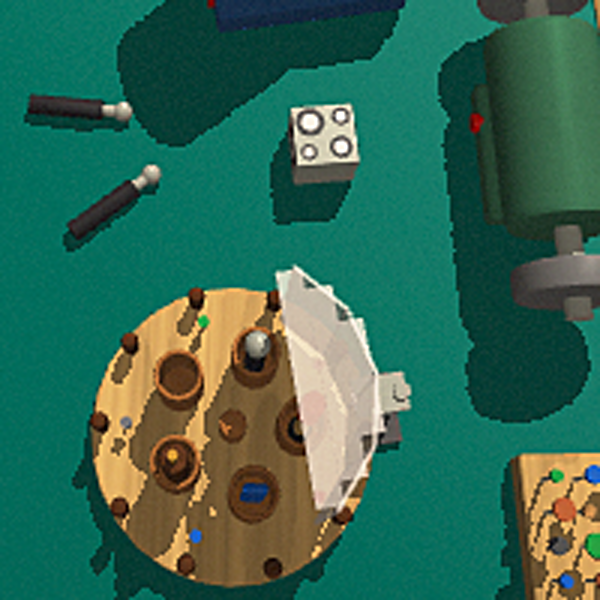

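```bash
cat > fit.py <<'E'
from h import *
from scipy.optimize import least_squares
tp=lambda p:(np.array(p)/1.951+[170,90]); sp=lambda p:(np.array(p)/3+[240,200])
pegT=[tp(p) for p in [(470,224),(462,268),(483,314),(525,338),(572,334),(606,301),(613,257)]]
pegS=[sp(p) for p in [(273,300),(196,298),(130,342),(100,422),(120,508),(186,565),(273,567),(343,515)]]
pkS=[sp(p) for p in [(178,378),(255,350),(253,492),(175,462)]]; pkT=[tp(p) for p in[(514,283)]]
def res(v):
    c=v[:2];ph=v[2];out=[]
    for cam,obs,n,r,z in [('top',pegT,10,.115,.058),('scene',pegS,10,.115,.058),('scene',pkS,5,.058,.105),('top',pkT,5,.058,.105)]:
        a=ph+np.arange(n)*2*np.pi/n
        M=np.array([proj(cam,[c[0]+r*np.cos(t),c[1]+r*np.sin(t),z]) for t in a])
        for p in obs:
            d=M-p; out+=list(d[np.argmin((d**2).sum(1))])
    return np.array(out)
c0=atz('scene',sp((233,425)),.06); print('c0',c0)
best=min((least_squares(res,[*c0[:2],p],loss='soft_l1') for p in np.radians(np.arange(0,72,6))),key=lambda s:s.cost)
print(best.x[:2],np.degrees(best.x[2])%72,best.cost); print(np.round(res(best.x),1))
c=best.x[:2]
print('hood edge', [np.round(atz('scene',sp(p),.249),3) for p in [(293,268),(318,508)]],[np.round(atz('top',tp(p),.249),3) for p in [(517,207),(655,209)]])
print('post',atz('scene',sp((395,388)),.06)-np.r_[c,0])
for n,p in [('mouth',(213,178)),]: print(n,atz('top',tp(p),.2066), atz('scene',[327,160],.2066))
for cam in ['scene','top']:
    for t in ['drum']:
        camera(cam); r=masks_of(t,cam)[0]; ct=max(cv2.findContours(r['pixels'].astype('uint8'),0,1)[0],key=len); print(cam,cv2.fitEllipse(ct))
for n,p in [('p1',(315,325)),('p2',(383,312)),('mh',(30,230)),('mt',(140,262)),('block',(376,170))]: print(n,np.round(atz('top',tp(p),.02),3))
E
python3 fit.py
```

```text
c0 [ 0.55787254 -0.25857773  0.06      ]Traceback (most recent call last):
  File "fit.py", line 16, in <module>
    best=min((least_squares(res,[*c0[:2],p],loss='soft_l1') for p in np.radians(np.arange(0,72,6))),key=lambda s:s.cost)
  File "fit.py", line 16, in <genexpr>
    best=min((least_squares(res,[*c0[:2],p],loss='soft_l1') for p in np.radians(np.arange(0,72,6))),key=lambda s:s.cost)
              ~~~~~~~~~~~~~^^^^^^^^^^^^^^^^^^^^^^^^^^^^^^^^
    return func(*args, **kwargs)
    vector_fun = VectorFunction(
        fun_wrapped,
    ...<6 lines>...
        workers=workers
    )
    self.J, dct = approx_derivative(
                  ~~~~~~~~~~~~~~~~~^
        self.fun_wrapped, self.x, f0=self.f, **finite_diff_options
        ^^^^^^^^^^^^^^^^^^^^^^^^^^^^^^^^^^^^^^^^^^^^^^^^^^^^^^^^^^
    )
    ^
    J, _nfev = _dense_difference(fun_wrapped, x0, f0, h,
               ~~~~~~~~~~~~~~~~~^^^^^^^^^^^^^^^^^^^^^^^^
                             use_one_sided, method,
                             ^^^^^^^^^^^^^^^^^^^^^^
                             mf)
                             ^^^
    df = [f_eval - f0 for f_eval in f_evals]
                                    ^^^^^^^
    f = np.atleast_1d(self.fun(x, *self.args, **self.kwargs))
                      ~~~~~~~~^^^^^^^^^^^^^^^^^^^^^^^^^^^^^^
    return np.atleast_1d(self.fun(x))
                         ~~~~~~~~^^^
    return self.f(x, *self.args, **self.kwargs)
           ~~~~~~^^^^^^^^^^^^^^^^^^^^^^^^^^^^^^
  File "fit.py", line 11, in res
    M=np.array([proj(cam,[c[0]+r*np.cos(t),c[1]+r*np.sin(t),z]) for t in a])
                ~~~~^^^^^^^^^^^^^^^^^^^^^^^^^^^^^^^^^^^^^^^^^^^
  File "h.py", line 17, in proj
    m,P=pose(name,obs); f=K(m); c=P[:3,:3].T@(np.array(X)-P[:3,3])
        ~~~~^^^^^^^^^^
  File "h.py", line 6, in pose
    m=camera_model(name)
ValueError: time passes only in moves, steps and waits
```

```bash
python3 - <<'E'
s=open('h.py').read()
s=s.replace("def pose(name,obs=None):\n    m=camera_model(name)","from functools import lru_cache\ncm=lru_cache(None)(camera_model)\ndef pose(name,obs=None):\n    m=cm(name)")
open('h.py','w').write(s)
E
python3 fit.py
```

```text
c0 [ 0.55787254 -0.25857773  0.06      ]
[ 0.55739975 -0.2582856 ] 69.76738322822685 7.8162891609605145
[ 0.3 -0.5  0.2  0.4  0.2 -0.4  0.8  0.2  1.4  0.   1.3  0.4  1.  -0.9
  0.6 -0.7 -0.1 -0.9 -0.3 -0.3 -0.4 -0.4 -0.3 -0.4 -0.  -0.2 -0.1  0.1
 -0.3 -0.3  0.  -1.4  0.3  0.1  0.3 -0.2 -0.2 -0.4  3.5  0.6]
hood edge [array([ 0.601, -0.168,  0.249]), array([ 0.612, -0.333,  0.249])] [array([ 0.583, -0.164,  0.249]), array([ 0.612, -0.333,  0.249])]
post [0.14179864 0.02886223 0.06      ]
mouth [0.55895032 0.22125981 0.2066    ] [0.58872167 0.19756255 0.2066    ]
scene ((325.5511474609375, 161.2299346923828), (50.36075210571289, 65.25679016113281), 123.86050415039062)
top ((280.9766540527344, 176.65113830566406), (52.89286804199219, 63.57078552246094), 17.94364356994629)
p1 [0.407 0.052 0.02 ]
p2 [ 0.445 -0.046  0.02 ]
mh [0.468 0.512 0.02 ]
mt [0.451 0.333 0.02 ]
block [0.663 0.    0.02 ]
```

Emit:
jog_arm(
  deltas=[
    [[-35, -17.5, -19, 0, 0, 0, 85], [-35, -17.5, -19, 0, 0, 0, 85], [-35, -17.5, -19, 0, 0, 0, 85], [-35, -17.5, -19, 0, 0, 0, 85], [-35, -17.5, -19, 0, 0, 0, 85]],
  ],
)

```text
clock: 1.9
eef_pos: [0.3239, 0.3084, 0.3258]
tool_rot: [0.195, 0.981, -0.003, -0.001]
ft_force: [1.0, 0.3, 0.3]
grip_width: 0.0852
```

Emit:
jog_arm(
  deltas=[
    [[-35, -17.5, -19, 0, 0, 0, 40], [-35, -17.5, -19, 0, 0, 0, 40], [-35, -17.5, -19, 0, 0, 0, 40], [0, 0, 0, 0, 0, 0, 40]],
  ],
)

```text
clock: 2.3
eef_pos: [0.4065, 0.2131, 0.3884]
tool_rot: [0.198, 0.98, -0.001, 0.002]
ft_force: [-0.3, 0.8, 0.7]
grip_width: 0.0397
```

```bash
cat > wl.py <<'E'
import sys,pickle
from h import *
n=sys.argv[1]; o=get_obs(); im=camera('wrist'); save(n,im)
P=pose('wrist',o); res={}
for t in sys.argv[2:]:
    r=masks_of(t,'wrist'); res[t]=r
    for q in r[:5]: print(t,round(q['conf'],2),np.round(q['at'],1),q['pixels'].sum())
pickle.dump((o,im,res),open(n+'.pkl','wb'))
print({k:np.round(o[k],3) for k in('clock','eef_pos','tool_rot','joint_pos')})
E
python3 wl.py w1 drum white1 green1; cat pics/../h.py | head -0
```

```text
drum 0.66 [354.7 263.6] 4259
white1 0.63 [388.5 240.9] 212
white1 0.48 [379.7 235.8] 117
white1 0.45 [402. 246.] 161
green1 0.68 [348.  275.3] 169
green1 0.6 [357.6 246.3] 69
green1 0.45 [353.4 260.1] 168
{'clock': np.float64(2.3), 'eef_pos': array([0.406, 0.213, 0.388]), 'tool_rot': array([ 0.198,  0.98 , -0.001,  0.002]), 'joint_pos': array([ 0.485,  0.147,  0.292,  1.715, -0.004,  0.884])}
```

View pics/w1.png

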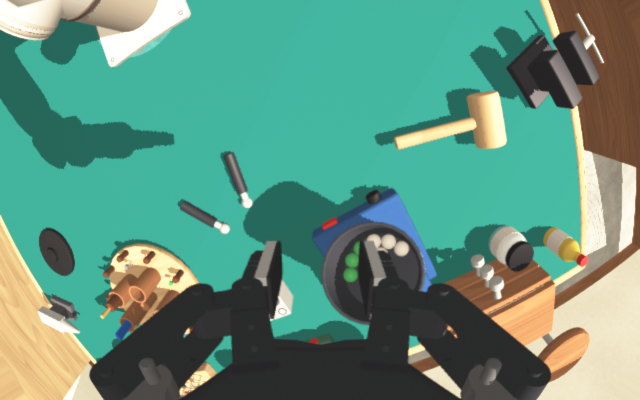

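Emit:
jog_arm(
  deltas=[
    [[-1, -45, 0, 0, 0, 0, 40], [-1, -45, 0, 0, 0, 0, 40], [0, 0, 0, 0, 0, 0, 40]],
  ],
)

```text
clock: 2.8
eef_pos: [0.3666, 0.1339, 0.3815]
tool_rot: [0.189, 0.982, -0.005, -0.005]
ft_force: [0.2, 0.9, 0.2]
grip_width: 0.0398
```

```bash
python3 wl.py w2 drum; python3 - <<'E'
import cv2,numpy as np
f=lambda n,x,y,w,s:cv2.resize(cv2.imread(f'pics/{n}.png')[y:y+w,x:x+w],None,fx=s,fy=s,interpolation=cv2.INTER_CUBIC)
cv2.imwrite('pics/c1.png',np.hstack([f('top0',241,132,80,5),f('scene0',286,120,80,5)]))
w=cv2.imread('pics/w2.png')
cv2.imwrite('pics/c2.png',np.hstack([f('w2',320,190,130,4)]))
E
```

```text
drum 0.67 [437.6 246.7] 6024
drum 0.66 [449.3 265.8] 3214
{'clock': np.float64(2.8), 'eef_pos': array([0.367, 0.134, 0.381]), 'tool_rot': array([ 0.189,  0.982, -0.005, -0.005]), 'joint_pos': array([ 0.352,  0.015,  0.129,  1.698, -0.003,  0.733])}
```

View pics/c1.png

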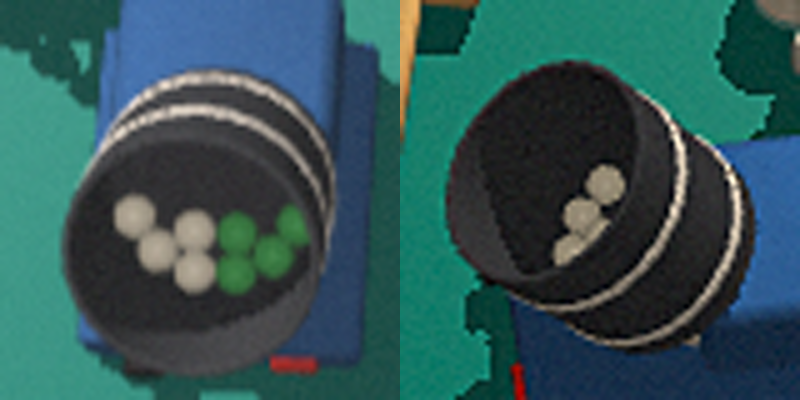

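View pics/c2.png

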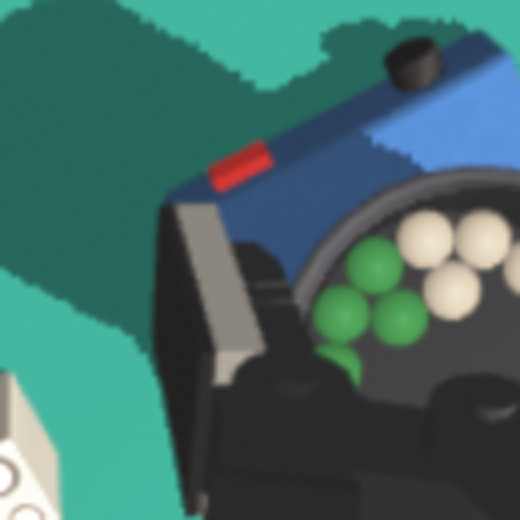

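```bash
cat > df.py <<'E'
from h import *
from scipy.optimize import least_squares
import pickle
o1=pickle.load(open('w1.pkl','rb'))[0]; o2=pickle.load(open('w2.pkl','rb'))[0]
T=[(65,248),(90,330),(140,365),(195,375),(250,360),(295,320),(318,260),(90,180),(130,148)]
S=[(47,190),(80,105),(110,80),(160,63),(200,70),(60,250),(90,275),(125,283)]
W2=[(292,275),(330,230),(375,192),(430,170),(480,165)]
W1=[(323,285),(333,243),(365,223),(424,270),(410,310),(375,323)]
rays=[('T',ray('top',np.array(p)/5+[241,132])) for p in T]+[('S',ray('scene',np.array(p)/5+[286,120])) for p in S]+[('W2',ray('wrist',np.array(p)/4+[320,190],o2)) for p in W2]+[('W1',ray('wrist',p,o1)) for p in W1]
def ax(a,t=np.radians(35)): 
    z=np.array([-np.sin(t)*np.cos(a),-np.sin(t)*np.sin(a),np.cos(t)]);y=np.array([-np.sin(a),np.cos(a),0]);return np.cross(y,z),y,z
def res(v):
    x,y,z=ax(v[3]);c=v[:3];out=[]
    for k,(o,d) in rays:
        X=o+d*((c-o)@z)/(d@z); out.append((np.linalg.norm(X-c)-.067)*1000)
    return np.array(out+[ (v[2]-.2066)*1000/3])
s=least_squares(res,[.57,.21,.207,0],loss='soft_l1'); print(s.x,np.degrees(s.x[3]),s.cost)
for k,r in zip([k for k,_ in rays],res(s.x)): print(k,round(r,1),end=' ')
x,y,z=ax(s.x[3]); print('\nfloor',s.x[:3]-.12*z, 'x',x,'y',y,'z',z)
# balls in top on floor: centre 12 mm above floor
for k,p in [('w',(133,215)),('w',(195,230)),('w',(155,250)),('w',(195,272)),('g',(236,232)),('g',(272,257)),('g',(236,272)),('g',(292,225))]:
    o,d=ray('top',np.array(p)/5+[241,132]); c=s.x[:3]-.108*z; X=o+d*((c-o)@z)/(d@z)-c; print(k,np.round([X@x*1000,X@y*1000]))
E
python3 df.py
```

```text
[0.55547343 0.22139404 0.19884088 0.22984934] 13.169396939791838 22.413974418020473
T -2.7 T 0.8 T 0.7 T 0.1 T -1.6 T -3.0 T -1.6 T -2.7 T -2.3 S -0.0 S 1.0 S -0.8 S -2.7 S -3.0 S -0.1 S -1.9 S -2.1 W2 0.7 W2 -0.9 W2 -0.1 W2 -0.1 W2 -0.2 W1 0.7 W1 -1.1 W1 -0.9 W1 -0.7 W1 0.7 W1 -2.4 
floor [0.62249245 0.23707545 0.10054263] x [0.79760894 0.18662809 0.57357644] y [-0.22783083  0.97370073  0.        ] z [-0.5584918  -0.13067839  0.81915204]
w [-14.  42.]
w [-25.   8.]
w [-36.  31.]
w [-50.  10.]
g [-27. -16.]
g [-43. -35.]
g [-52. -14.]
g [-24. -48.]
```

```bash
sed -i 's#\*1000/3\]#*1000*3]#' df.py; python3 df.py
```

```text
[0.55420253 0.22090419 0.20246692 0.15990642] 9.161963042543572 37.92138351586664
T -2.7 T 1.0 T 0.5 T -0.6 T -2.6 T -3.8 T -1.6 T -3.0 T -2.5 S -1.3 S 0.4 S -1.4 S -3.6 S -3.9 S -0.9 S -1.2 S 0.1 W2 1.0 W2 -0.3 W2 0.5 W2 0.6 W2 0.5 W1 -1.4 W1 -1.5 W1 -0.3 W1 -0.9 W1 -0.4 W1 -4.4 
floor [0.62215359 0.23186357 0.10416867] x [0.80870146 0.13043016 0.57357644] y [-0.15922582  0.98724219  0.        ] z [-0.56625886 -0.09132818  0.81915204]
w [-17.  45.]
w [-25.  10.]
w [-38.  34.]
w [-51.  11.]
g [-26. -13.]
g [-40. -34.]
g [-50. -13.]
g [-20. -45.]
```

Emit:
jog_arm(
  deltas=[
    [[-29.5, -37, 10, 0, 0, 0, 40], [-29.5, -37, 10, 0, 0, 0, 40], [-29.5, -37, 10, 0, 0, 0, 40], [-29.5, -37, 10, 0, 0, 0, 40], [-29.5, -37, 10, 0, 0, 0, 40]],
  ],
)

```text
clock: 3.4
eef_pos: [0.444, -0.082, 0.3288]
tool_rot: [0.172, 0.985, -0.001, -0.003]
ft_force: [0.6, 0.9, 0.4]
grip_width: 0.0399
```

Emit:
jog_arm(
  deltas=[
    [[-29.5, -37, 10, 0, 0, 0, 40], [-29.5, -37, 10, 0, 0, 0, 40], [-29.5, -37, 10, 0, 0, 0, 40], [-29.5, -37, 10, 0, 0, 0, 40], [-29.5, -37, 10, 0, 0, 0, 40]],
  ],
)

```text
clock: 3.9
eef_pos: [0.5292, -0.3068, 0.2715]
tool_rot: [0.165, 0.986, 0.001, -0.004]
ft_force: [0.5, 0.2, 0.9]
grip_width: 0.0403
```

Emit:
jog_arm(
  deltas=[
    [[-29.5, -37, 10, 0, 0, 0, 40], [0, 0, 0, 0, 0, -8.5, 40], [0, 0, 0, 0, 0, -8.5, 40], [0, 0, 0, 0, 0, -8.5, 40], [0, 0, 0, 0, 0, -8.5, 40]],
  ],
)

```text
clock: 4.4
eef_pos: [0.5532, -0.3516, 0.2423]
tool_rot: [-0.138, 0.99, 0.009, -0.011]
ft_force: [0.0, 0.0, 0.1]
grip_width: 0.0399
```

Emit:
jog_arm(
  deltas=[
    [[0, 0, 0, 0, 0, -8.5, 40], [0, 0, 0, 0, 0, -8.5, 40], [0, 0, 0, 0, 0, -8.5, 40], [0, 0, 0, 0, 0, -8.5, 40], [0, 0, 0, 0, 0, -8.5, 40]],
  ],
)

```text
clock: 4.9
eef_pos: [0.5616, -0.3416, 0.2334]
tool_rot: [-0.491, 0.871, 0.016, -0.008]
ft_force: [0.4, -0.3, 0.7]
grip_width: 0.0398
```

Emit:
jog_arm(
  deltas=[
    [[0, 0, 0, 0, 0, -7, 40], [0, 0, 0, 0, 0, 0, 40]],
  ],
)

```text
clock: 5.1
eef_pos: [0.5648, -0.3375, 0.2303]
tool_rot: [-0.548, 0.836, 0.018, -0.008]
ft_force: [0.1, -0.1, 0.2]
grip_width: 0.0399
```

```bash
cat > to.py <<'E'
# to.py x y z [headx_deg [tilt_deg az_deg]]: deltas in tool axes to a goal
import sys
from h import *
a=[float(v) for v in sys.argv[1:]]; o=get_obs(); Rt=R.from_quat(o['tool_rot']).as_matrix()
d=Rt.T@(np.array(a[:3])-o['eef_pos'])*1000; print('pos',np.round(o['eef_pos'],4),'clock',round(float(o['clock']),2),'headx',round(np.degrees(np.arctan2(Rt[1,0],Rt[0,0])),1),'zax',np.round(Rt[:,2],3),'q',np.round(o['joint_pos'],2),'F',np.round(o['ft_force'],1),'w',round(float(o['grip_width']),4))
print('d',np.round(d,1))
if len(a)>3:
    h=np.radians(a[3]); z=np.array([0,0,-1.]) 
    if len(a)>4: t,az=np.radians(a[4:6]); z=np.array([np.sin(t)*np.cos(az),np.sin(t)*np.sin(az),-np.cos(t)])
    x=np.array([np.cos(h),np.sin(h),0]); x-=z*(x@z); x/=np.linalg.norm(x); G=np.c_[x,np.cross(z,x),z]
    print('rot',np.round(np.degrees(R.from_matrix(Rt.T@G).as_rotvec()),1))
E
python3 to.py .517 -.366 .04 249.8
```

```text
pos [ 0.5648 -0.3375  0.2303] clock 5.1 headx -113.5 zax [-0.033  0.022 -0.999] q [-0.54  0.61  0.56  1.56  0.   -1.7 ] F [ 0.1 -0.1  0.2] w 0.0399
d [ 46.6  25.1 191.1]
rot [ 2.2  0.5 -3.3]
```

Emit:
jog_arm(
  deltas=[
    [[43, 25, 20, 2, 0.5, -3.3, 40], [0, 0, 40, 0, 0, 0, 40], [0, 0, 0, 0, 0, 0, 40]],
  ],
)

```text
clock: 5.4
eef_pos: [0.5291, -0.362, 0.1666]
tool_rot: [-0.574, 0.819, 0.002, -0.001]
ft_force: [-0.1, 1.1, -1.5]
grip_width: 0.0403
```

```bash
python3 to.py .517 -.366 .045 249.8; python3 wl.py w3 peg; python3 -c "
from h import *
import pickle
o=get_obs()
c=np.array([.5574,-.2583])
for a in np.radians([177.8,213.8,249.8,285.8]): print(proj('wrist',[c[0]+.115*np.cos(a),c[1]+.115*np.sin(a),.068],o))"
```

```text
pos [ 0.5291 -0.362   0.1666] clock 5.4 headx -110.0 zax [-0.004  0.002 -1.   ] q [-0.6   0.56  0.31  1.33 -0.   -1.82] F [-0.1  1.1 -1.5] w 0.0403
d [  8.    9.5 121.6]
rot [0.3 0.  0.2]
peg 0.78 [329.9 242. ] 24225
peg 0.28 [449.8 388.3] 104
{'clock': np.float64(5.4), 'eef_pos': array([ 0.529, -0.362,  0.167]), 'tool_rot': array([-0.574,  0.819,  0.002, -0.001]), 'joint_pos': array([-6.000e-01,  5.590e-01,  3.130e-01,  1.330e+00, -1.000e-03,
       -1.822e+00])}
[444.78506103 266.19448261]
[411.94314355 211.87645947]
[336.11666463 187.25245114]
[257.41512994 211.21770149]
```

View pics/w3.png

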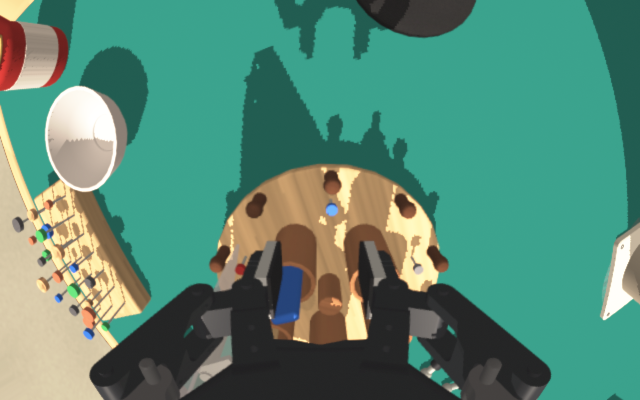

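Emit:
jog_arm(
  deltas=[
    [[10, 9, 15, 0, 0, 0, 40], [0, 0, 0, 0, 0, 0, 40], [0, 0, 40, 0, 0, 0, 40], [0, 0, 40, 0, 0, 0, 40], [0, 0, 22, 0, 0, 0, 40]],
  ],
)

```text
clock: 6.0
eef_pos: [0.5382, -0.3767, 0.0728]
tool_rot: [-0.575, 0.818, -0.019, 0.007]
ft_force: [-0.5, -0.6, 0.2]
grip_width: 0.0402
```

Emit:
jog_arm(
  deltas=[
    [[0, 0, 0, 0, 0, 0, 36]],
  ],
)

```text
clock: 6.1
eef_pos: [0.5385, -0.3755, 0.0714]
tool_rot: [-0.575, 0.818, -0.018, 0.007]
ft_force: [-0.6, 0.6, -0.3]
grip_width: 0.0362
```

```bash
python3 to.py .517 -.366 .042 249.8
```

```text
pos [ 0.5385 -0.3755  0.0714] clock 6.1 headx -109.8 zax [ 0.032 -0.021 -0.999] q [-0.61  0.62  0.16  1.07  0.   -1.83] F [-0.6  0.6 -0.3] w 0.0362
d [-1.9 24.6 28.5]
rot [-2.1 -0.5  0.4]
```

Emit:
jog_arm(
  deltas=[
    [[-1, 24, 0, -2, -0.5, 0, 36], [0, 0, 0, 0, 0, 0, 36]],
  ],
)

```text
clock: 6.3
eef_pos: [0.5185, -0.3665, 0.0748]
tool_rot: [-0.575, 0.818, -0.002, 0.001]
ft_force: [-0.4, 0.4, 1.1]
grip_width: 0.0359
```

```bash
python3 to.py .517 -.366 .042 249.8
```

```text
pos [ 0.5185 -0.3665  0.0748] clock 6.3 headx -109.8 zax [ 0.004 -0.003 -1.   ] q [-0.62  0.6   0.14  1.1   0.   -1.84] F [-0.4  0.4  1.1] w 0.0359
d [ 0.   1.7 32.8]
rot [-0.3 -0.1  0.4]
```

Emit:
jog_arm(
  deltas=[
    [[0, 1, 12, 0, 0, 0, 36], [0, 1, 12, 0, 0, 0, 36], [0, 0, 10, 0, 0, 0, 36], [0, 0, 0, 0, 0, 0, 36]],
  ],
)

```text
clock: 6.7
eef_pos: [0.5199, -0.3678, 0.0438]
tool_rot: [-0.575, 0.818, -0.007, 0.003]
ft_force: [0.6, 0.4, -0.1]
grip_width: 0.0363
```

```bash
python3 to.py .517 -.366 .042 249.8; python3 wl.py w4 peg
```

```text
pos [ 0.5199 -0.3678  0.0438] clock 6.7 headx -109.8 zax [ 0.013 -0.008 -1.   ] q [-0.62  0.63  0.1   1.02  0.   -1.84] F [ 0.6  0.4 -0.1] w 0.0363
d [-0.7  3.4  1.8]
rot [-0.8 -0.2  0.4]
peg 0.55 [324.  280.9] 16656
{'clock': np.float64(6.7), 'eef_pos': array([ 0.52 , -0.368,  0.044]), 'tool_rot': array([-0.575,  0.818, -0.007,  0.003]), 'joint_pos': array([-6.160e-01,  6.270e-01,  9.500e-02,  1.024e+00,  1.000e-03,
       -1.842e+00])}
```

View pics/w4.png

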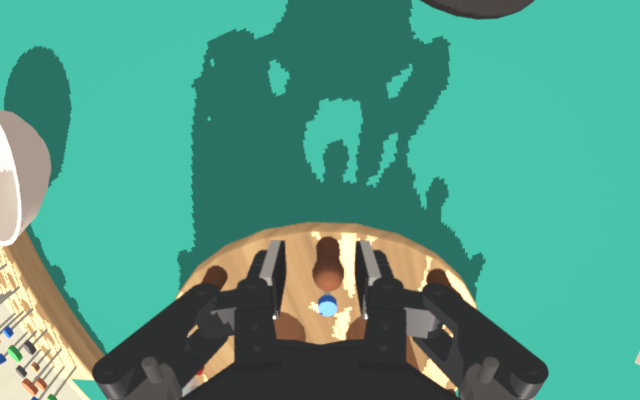

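Emit:
jog_arm(
  deltas=[
    [[-1, 16, 1, -0.8, 0, 8, 36], [-1, 16, 0, 0, 0, 8, 36], [-1, 16, 0, 0, 0, 8, 36], [-1, 16, 0, 0, 0, 8, 36]],
  ],
)

```text
clock: 7.2
eef_pos: [0.4718, -0.3341, 0.045]
tool_rot: [-0.317, 0.948, -0.005, 0.002]
ft_force: [0.5, -1.7, -0.3]
grip_width: 0.0362
```

```bash
cat > circ.py <<'E'
import sys,subprocess
from h import *
o=get_obs(); d=o['eef_pos'][:2]-[.5574,-.2583]; a=np.degrees(np.arctan2(d[1],d[0]))%360
Rt=R.from_quat(o['tool_rot']).as_matrix()
print('ang',round(a,1),'rad',round(np.hypot(*d)*1000,1))
g=np.radians(a-float(sys.argv[1])); r=.117
print(subprocess.run(['python3','to.py',str(.5574+r*np.cos(g)),str(-.2583+r*np.sin(g)),'.044',str(np.degrees(g))],capture_output=True,text=True).stdout)
E
python3 circ.py 8
```

```text
ang 221.5 rad 114.3
pos [ 0.4718 -0.3341  0.045 ] clock 7.2 headx -143.0 zax [ 0.007 -0.009 -1.   ] q [-0.61  0.53 -0.08  0.95 -0.   -1.26] F [ 0.5 -1.7 -0.3] w 0.0362
d [ 2.8 16.1  0.8]
rot [-0.7  0.   3.5]
```

Emit:
jog_arm(
  deltas=[
    [[1, 16, 0.5, -0.6, 0, 5, 36], [-0.7, 16, 0, 0, 0, 8, 36], [-0.7, 16, 0, 0, 0, 8, 36], [-0.7, 16, 0, 0, 0, 8, 36], [-0.7, 16, 0, 0, 0, 8, 36]],
  ],
)

```text
clock: 7.7
eef_pos: [0.4429, -0.2625, 0.0467]
tool_rot: [0.016, 1.0, -0.003, 0.003]
ft_force: [0.0, -0.0, -1.1]
grip_width: 0.0361
```

```bash
python3 circ.py 8
```

```text
ang 182.1 rad 114.6
pos [ 0.4429 -0.2625  0.0467] clock 7.7 headx 178.1 zax [ 0.006 -0.006 -1.   ] q [-0.53  0.42 -0.26  0.88 -0.   -0.5 ] F [ 0.  -0.  -1.1] w 0.0361
d [ 2.4 16.2  2.6]
rot [-0.3  0.4  4. ]
```

Emit:
jog_arm(
  deltas=[
    [[1, 16, 2, -0.3, 0.4, 5, 36], [-0.7, 16, 0.5, 0, 0, 8, 36], [-0.7, 16, 0, 0, 0, 8, 36], [-0.7, 16, 0, 0, 0, 8, 36], [-0.7, 16, 0, 0, 0, 8, 36]],
  ],
)

```text
clock: 8.2
eef_pos: [0.4665, -0.1871, 0.0463]
tool_rot: [0.347, 0.938, -0.002, 0.001]
ft_force: [-0.3, -1.1, -0.4]
grip_width: 0.0363
```

```bash
python3 circ.py 8
```

```text
ang 141.9 rad 115.5
pos [ 0.4665 -0.1871  0.0463] clock 8.2 headx 139.4 zax [ 0.001 -0.005 -1.   ] q [-0.38  0.41 -0.28  0.88 -0.    0.33] F [-0.3 -1.1 -0.4] w 0.0363
d [ 1.1 16.3  2.2]
rot [-0.2  0.2  5.4]
```

Emit:
jog_arm(
  deltas=[
    [[0, 16, 2, -0.2, 0.2, 6, 36], [-0.7, 16, 0.5, 0, 0, 8, 36], [-0.7, 16, 0, 0, 0, 8, 36], [-0.7, 16, 0, 0, 0, 8, 36], [-0.7, 16, 0, 0, 0, 8, 36]],
  ],
)

```text
clock: 8.7
eef_pos: [0.5346, -0.1435, 0.0457]
tool_rot: [0.644, 0.765, -0.001, 0.001]
ft_force: [-0.5, -0.8, -0.7]
grip_width: 0.0358
```

Emit:
jog_arm(
  deltas=[
    [[0, 8, 0, 0, 0, 3, 36], [0, 0, 0, 0, 0, 0, 36], [0, -6, 0, 0, 0, 0, 36], [0, 0, 0, 0, 0, 0, 36]],
  ],
)

```text
clock: 9.1
eef_pos: [0.5389, -0.1424, 0.0467]
tool_rot: [0.664, 0.748, 0.0, 0.003]
ft_force: [0.4, -0.1, -0.1]
grip_width: 0.036
```

```bash
python3 circ.py 0; python3 - <<'E'
from h import *
for c in ['scene','top']:
    im=camera(c); save(c+'1',im)
    for t in ['stick']:
        for r in masks_of(t,c)[:3]: print(c,t,round(r['conf'],2),np.round(r['at'],1),r['pixels'].sum())
f=lambda n,x,y,w,h,s:cv2.resize(cv2.imread(f'pics/{n}.png')[y:y+h,x:x+w],None,fx=s,fy=s,interpolation=cv2.INTER_CUBIC)
cv2.imwrite('pics/c3.png',np.hstack([f('top1',380,130,133,133,3),f('scene1',250,270,133,130,3) if 0 else f('scene1',250,267,133,133,3)]))
E
```

```text
ang 99.1 rad 117.4
pos [ 0.5389 -0.1424  0.0467] clock 9.1 headx 96.8 zax [ 0.004 -0.003 -1.   ] q [-0.26  0.49 -0.13  0.94 -0.    1.2 ] F [ 0.4 -0.1 -0.1] w 0.036
d [-0.4  0.   2.7]
rot [ 0.2  0.2 -2.3]

scene stick 0.49 [294.4 347.1] 153
top stick 0.25 [191.6 212.3] 1022
```

View pics/c3.png

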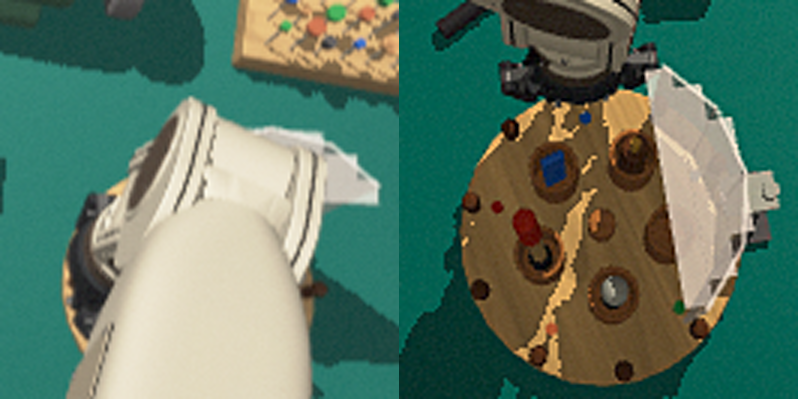

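```bash
python3 - <<'E'
from h import *
s=lambda p:np.array(p)/3+[250,267]
c=np.array([.5574,-.2583])
a=[]
for p in [(110,128),(70,202),(80,290),(138,355),(224,370),(298,327)]:
    X=atz('scene',s(p),.06)[:2]-c; a.append(np.degrees(np.arctan2(X[1],X[0]))); 
a=np.array(a);print(a, (a%36))
print('handle top',atz('scene',s((127,222)),.215),'rim',atz('scene',s((140,257)),.105), 'foot',atz('scene',s((143,257)),.06))
E
```

```text
[ 134.87748151  170.66372273 -153.45201432 -118.22251245  -82.05202762
  -46.39277378] [26.87748151 26.66372273 26.54798568 25.77748755 25.94797238 25.60722622]
handle top [ 0.4996332  -0.27329492  0.215     ] rim [ 0.50555943 -0.28831312  0.105     ] foot [ 0.50655212 -0.28460639  0.06      ]
```

Emit:
jog_arm(
  deltas=[
    [[0, 0, -12, 0, 0, 0, 36], [0, 0, -12, 0, 0, 0, 36], [0, 0, -15, 0, 0, 0, 36], [0, 0, -30, 0, 0, 0, 60], [0, 0, -40, 0, 0, 0, 85]],
  ],
)

```text
clock: 9.8
eef_pos: [0.5351, -0.1415, 0.1573]
tool_rot: [0.664, 0.747, -0.002, -0.002]
ft_force: [0.3, -0.2, 0.3]
grip_width: 0.0637
```

Emit:
jog_arm(
  deltas=[
    [[0, 0, -45, 0, 0, 0, 85], [0, 0, -45, 0, 0, 0, 85], [0, 0, -45, 0, 0, 0, 85], [0, 0, 0, 0, 0, -8.5, 85], [0, 0, 0, 0, 0, -8.5, 85]],
  ],
)

```text
clock: 10.3
eef_pos: [0.537, -0.1419, 0.3125]
tool_rot: [0.544, 0.839, 0.001, 0.008]
ft_force: [-0.4, 0.7, -0.9]
grip_width: 0.0848
```

Emit:
jog_arm(
  deltas=[
    [[0, 0, 0, 0, 0, -8.5, 85], [0, 0, 0, 0, 0, -8.5, 85], [0, 0, 0, 0, 0, -8.5, 85], [0, 0, 0, 0, 0, -8.5, 85], [0, 0, 0, 0, 0, -8.5, 85]],
  ],
)

```text
clock: 10.8
eef_pos: [0.5367, -0.1419, 0.3228]
tool_rot: [0.198, 0.98, -0.002, 0.014]
ft_force: [0.3, -0.1, 0.2]
grip_width: 0.0852
```

Emit:
jog_arm(
  deltas=[
    [[0, 0, 0, 0, 0, -8.5, 85], [0, 0, 0, 0, 0, -8.5, 85], [0, 0, 0, 0, 0, -8.5, 85], [0, 0, 0, 0, 0, -8.5, 85], [0, 0, 0, 0, 0, 0, 85]],
  ],
)

```text
clock: 11.3
eef_pos: [0.5356, -0.1417, 0.3304]
tool_rot: [-0.1, 0.995, -0.007, 0.016]
ft_force: [0.2, 0.4, 0.1]
grip_width: 0.0848
```

```bash
python3 to.py .505 -.285 .29 188; python3 wl.py w5 stick
```

```text
pos [ 0.5356 -0.1417  0.3304] clock 11.3 headx -168.5 zax [ 0.034 -0.011 -0.999] q [-0.26  0.31  0.35  1.58 -0.   -0.46] F [0.2 0.4 0.1] w 0.0848
d [  59.8 -133.6   40.9]
rot [-1.   1.8  3.5]
stick 0.74 [190.2 118.7] 1029
stick 0.46 [197.4 240.6] 11570
{'clock': np.float64(11.3), 'eef_pos': array([ 0.536, -0.142,  0.33 ]), 'tool_rot': array([-0.1  ,  0.995, -0.007,  0.016]), 'joint_pos': array([-0.258,  0.306,  0.347,  1.576, -0.002, -0.458])}
```

Emit:
jog_arm(
  deltas=[
    [[15, -32, 5, -1, 2, 3, 85], [15, -32, 5, 0, 0, 0, 85], [15, -32, 5, 0, 0, 0, 85], [15, -32, 5, 0, 0, 0, 85], [0, 0, 0, 0, 0, 0, 85]],
  ],
)

```text
clock: 11.9
eef_pos: [0.4958, -0.2803, 0.3116]
tool_rot: [-0.067, 0.998, -0.0, -0.001]
ft_force: [-0.0, -0.1, 0.3]
grip_width: 0.0846
```

```bash
python3 to.py .503 -.280 .29 188; python3 wl.py w6 stick; cat > sf.py <<'E'
from h import *
import pickle
from scipy.optimize import least_squares
D=[]
for n in ['w5','w6']:
    o,im,res=pickle.load(open(n+'.pkl','rb')); hsv=cv2.cvtColor(im,cv2.COLOR_RGB2HSV)
    m=((hsv[...,0]<8)|(hsv[...,0]>172))&(hsv[...,1]>150)&(hsv[...,2]>50)
    n_,lab,st,ce=cv2.connectedComponentsWithStats(m.astype('uint8'))
    p=proj('wrist',[.503,-.28,.19],o); i=min((i for i in range(1,n_) if st[i,4]>60),key=lambda i:np.hypot(*(ce[i]-p)))
    print(n,'pred',p,'red',ce[i],st[i]); D.append((o,lab==i))
def sil(v,o):
    b=np.array([v[0],v[1],.034]); t=b+.19*np.array([v[2],v[3],np.sqrt(1-v[2]**2-v[3]**2)]); u=(t-b)/.19
    e1=np.cross(u,[1,0,0]);e1/=np.linalg.norm(e1);e2=np.cross(u,e1); P=[]
    for s in(.124,.19):
        for a in np.linspace(0,6.28,24): P.append(proj('wrist',b+u*s+.009*(np.cos(a)*e1+np.sin(a)*e2),o))
    M=np.zeros((400,640),'uint8'); cv2.fillConvexPoly(M,cv2.convexHull((np.array(P)*16).round().astype('int32')),1,shift=4); return M>0
def cost(v):
    return sum((1-(sil(v,o)&m).sum()/max(1,(sil(v,o)|m).sum())) for o,m in D)+ 20*(np.hypot(v[0]-.5053,v[1]+.2839)>.012)*np.hypot(v[0]-.5053,v[1]+.2839)
from scipy.optimize import differential_evolution
s=differential_evolution(cost,[(.495,.515),(-.294,-.274),(-.26,.26),(-.26,.26)],seed=1,maxiter=60,popsize=12)
v=s.x;print('foot',v[:2],'lean',v[2:],'cost',s.fun)
for h in (.124,.157,.19): print(h,v[:2]+h*v[2:],.034+h*np.sqrt(1-v[2]**2-v[3]**2))
E
python3 sf.py
```

```text
pos [ 0.4958 -0.2803  0.3116] clock 11.9 headx -172.3 zax [-0.001 -0.    -1.   ] q [-0.51  0.37  0.39  1.59 -0.   -0.65] F [-0.  -0.1  0.3] w 0.0846
d [-7.2 -0.6 21.6]
rot [ 0.  -0.1 -0.3]
stick 0.93 [314.5 195.5] 1012
{'clock': np.float64(11.9), 'eef_pos': array([ 0.496, -0.28 ,  0.312]), 'tool_rot': array([-0.067,  0.998, -0.   , -0.001]), 'joint_pos': array([-5.140e-01,  3.710e-01,  3.920e-01,  1.593e+00, -1.000e-03,
       -6.490e-01])}
w5 pred [188.58966097 119.8971721 ] red [180.10124827 120.43411928] [159 109  44  25 721]
w6 pred [319.5444703 196.5318599] red [313.67385445 200.8638814 ] [302 180  23  41 742]
foot [ 0.51017013 -0.28455394] lean [-0.0370264  -0.00387692] cost 0.2195972766858325
0.124 [ 0.50557886 -0.28503467] 0.15791403914198265
0.157 [ 0.50435699 -0.28516261] 0.19089116246202645
0.19 [ 0.50313512 -0.28529055] 0.22386828578207021
```

Emit:
jog_arm(
  deltas=[
    [[-7.5, -6, 15, 0, 0, 0, 85], [0, 0, 20, 0, 0, 0, 85], [0, 0, 20, 0, 0, 0, 85], [0, 0, 0, 0, 0, 0, 85]],
  ],
)

```text
clock: 12.4
eef_pos: [0.5093, -0.2791, 0.2551]
tool_rot: [-0.071, 0.997, 0.0, 0.002]
ft_force: [-0.1, 0.4, -1.1]
grip_width: 0.0851
```

```bash
python3 to.py .504 -.285 .188 188
```

```text
pos [ 0.5093 -0.2791  0.2551] clock 12.4 headx -171.9 zax [ 0.004  0.001 -1.   ] q [-0.5   0.39  0.28  1.45  0.   -0.64] F [-0.1  0.4 -1.1] w 0.0851
d [ 6.3 -5.1 67. ]
rot [-0.   0.2  0.1]
```

Emit:
jog_arm(
  deltas=[
    [[6, -5, 15, 0, 0.2, 0, 85], [2, 0, 17, 0, 0, 0, 85], [2, 0, 17, 0, 0, 0, 85], [2, 0, 15, 0, 0, 0, 85], [0, 0, 0, 0, 0, 0, 85]],
  ],
)

```text
clock: 12.9
eef_pos: [0.5028, -0.2818, 0.1907]
tool_rot: [-0.074, 0.997, -0.001, 0.002]
ft_force: [0.1, -0.8, 0.3]
grip_width: 0.0848
```

```bash
python3 to.py .504 -.285 .188 188; python3 wl.py w7 stick
```

```text
pos [ 0.5028 -0.2818  0.1907] clock 12.9 headx -171.5 zax [ 0.004 -0.001 -1.   ] q [-0.51  0.41  0.13  1.29  0.   -0.66] F [ 0.1 -0.8  0.3] w 0.0848
d [-0.7 -3.4  2.7]
rot [-0.1  0.2  0.5]
stick 0.78 [320.1 253.2] 3459
{'clock': np.float64(12.9), 'eef_pos': array([ 0.503, -0.282,  0.191]), 'tool_rot': array([-0.074,  0.997, -0.001,  0.002]), 'joint_pos': array([-5.110e-01,  4.080e-01,  1.350e-01,  1.294e+00,  1.000e-03,
       -6.590e-01])}
```

View pics/w7.png

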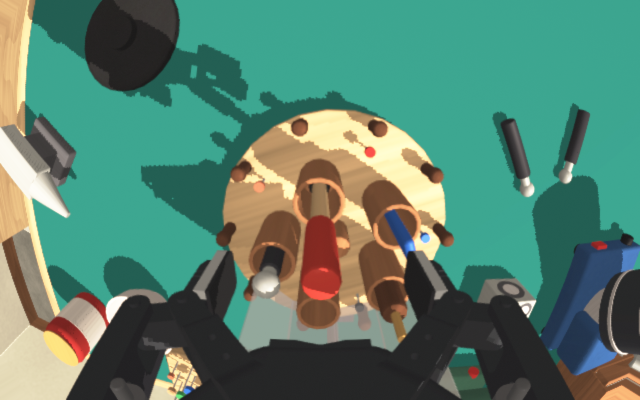

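Emit:
jog_arm(
  deltas=[
    [[0, -2, 2, 0, 0, 0, 0], [0, 0, 0, 0, 0, 0, 0], [0, 0, 0, 0, 0, 0, 0], [0, 0, 0, 0, 0, 0, 0], [0, 0, 0, 0, 0, 0, 0]],
  ],
)

```text
clock: 13.5
eef_pos: [0.5074, -0.2852, 0.1954]
tool_rot: [-0.074, 0.997, -0.004, 0.007]
ft_force: [0.6, 0.1, -0.7]
grip_width: 0.016
```

```bash
python3 to.py .504 -.285 .188 188; python3 - <<'E'
from h import *
c=camera('scene'); print([ (round(r['conf'],2),r['at']) for r in masks_of('stick','scene')[:2]])
E
```

```text
pos [ 0.5074 -0.2852  0.1954] clock 13.5 headx -171.5 zax [ 0.015 -0.006 -1.   ] q [-0.51  0.41  0.15  1.29  0.   -0.66] F [ 0.6  0.1 -0.7] w 0.016
d [3.5 0.7 7.3]
rot [-0.5  0.8  0.5]
[]
```

Emit:
jog_arm(
  deltas=[
    [[0, 0, -12, -0.4, 0.6, 0, 0], [0, 0, -18, 0, 0, 0, 0], [0, 0, -20, 0, 0, 0, 0], [0, 0, -20, 0, 0, 0, 0], [0, 0, -20, 0, 0, 0, 0]],
  ],
)

```text
clock: 14.1
eef_pos: [0.5041, -0.2841, 0.2827]
tool_rot: [-0.074, 0.997, 0.002, -0.004]
ft_force: [-0.3, -0.4, -1.3]
grip_width: 0.0165
```

Emit:
jog_arm(
  deltas=[
    [[0, 0, -25, 0, 0, 0, 0], [0, 0, -25, 0, 0, 0, 0], [0, 0, -25, 0, 0, 0, 0], [0, 0, -25, 0, 0, 0, 0], [0, 0, -25, 0, 0, 0, 0]],
  ],
)

```text
clock: 14.6
eef_pos: [0.5037, -0.2845, 0.4103]
tool_rot: [-0.074, 0.997, 0.003, -0.006]
ft_force: [1.2, 0.3, -0.3]
grip_width: 0.0165
```

```bash
python3 to.py .446 .203 .40 190; python3 wl.py w8 stick; python3 - <<'E'
from h import *
for c in ['scene','top']:
    im=camera(c); save(c+'2',im)
    print(c,[(round(r['conf'],2),np.round(r['at']),r['pixels'].sum()) for r in masks_of('stick',c)[:2]])
o=get_obs();Rt=R.from_quat(o['tool_rot']).as_matrix(); tip=o['eef_pos']+.161*Rt[:,2]
print('pred tip',tip,[proj(c,tip,o) for c in('scene','top','wrist')])
E
```

```text
pos [ 0.5037 -0.2845  0.4103] clock 14.6 headx -171.5 zax [-0.013  0.006 -1.   ] q [-0.51  0.45  0.77  1.9  -0.   -0.66] F [ 1.2  0.3 -0.3] w 0.0165
d [-14.9 490.6  13.8]
rot [ 0.4 -0.7 -1.5]
stick 0.69 [448.3 241.6] 1315
{'clock': np.float64(14.6), 'eef_pos': array([ 0.504, -0.285,  0.41 ]), 'tool_rot': array([-0.074,  0.997,  0.003, -0.006]), 'joint_pos': array([-5.130e-01,  4.510e-01,  7.710e-01,  1.904e+00, -1.000e-03,
       -6.610e-01])}
scene []
top [(0.71, array([498., 239.]), np.int64(259)), (0.28, array([278., 179.]), np.int64(46))]
pred tip [ 0.50130197 -0.28329888  0.24689959] [array([292.40423734, 344.24662825]), array([480.36152575, 238.43838727]), array([320.18225313, 177.43722859])]
```

```bash
python3 - <<'E'
import cv2,numpy as np
f=lambda n,x,y,w,h,s:cv2.resize(cv2.imread(f'pics/{n}.png')[y:y+h,x:x+w],None,fx=s,fy=s,interpolation=cv2.INTER_CUBIC)
a=f('w8',220,100,200,220,1.8); b=f('top2',430,170,110,110,3.6)
b=b[:396]; print(a.shape,b.shape); cv2.imwrite('pics/c4.png',np.hstack([a[:396],b]))
E
```

```text
(396, 360, 3) (396, 396, 3)
```

View pics/c4.png

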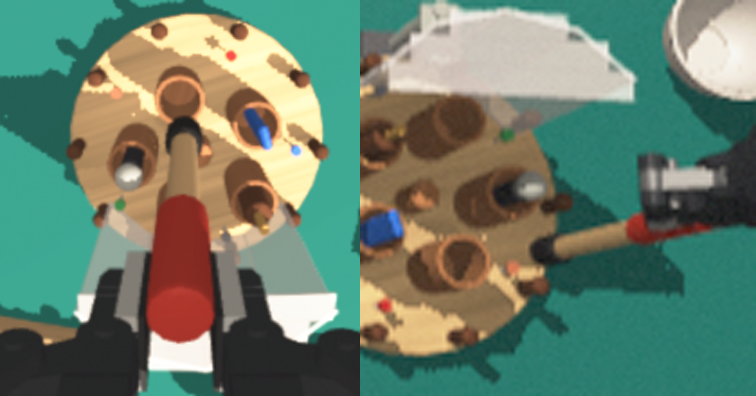

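Emit:
jog_arm(
  deltas=[
    [[0, 40, 0, 0.4, -0.7, 0, 0], [0, 40, 0, 0, 0, 0, 0], [0, 40, 0, 0, 0, 0, 0], [0, 40, 0, 0, 0, 0, 0], [0, 40, 0, 0, 0, 0, 0]],
  ],
)

```text
clock: 15.4
eef_pos: [0.4719, -0.0851, 0.3962]
tool_rot: [-0.069, 0.998, 0.005, -0.01]
ft_force: [0.1, -0.3, -1.5]
grip_width: 0.0164
```

Emit:
jog_arm(
  deltas=[
    [[0, 40, 0, 0, 0, 0, 0], [0, 40, 0, 0, 0, 0, 0], [0, 40, 0, 0, 0, 0, 0], [0, 40, 0, 0, 0, 0, 0], [0, 40, 0, 0, 0, 0, 0]],
  ],
)

```text
clock: 15.9
eef_pos: [0.4383, 0.1202, 0.3911]
tool_rot: [-0.068, 0.998, 0.005, -0.017]
ft_force: [1.0, 0.7, -0.8]
grip_width: 0.0163
```

```bash
python3 to.py .43 .203 .39 190 35 10
```

```text
pos [0.4383 0.1202 0.3911] clock 15.9 headx -172.2 zax [-0.035  0.007 -0.999] q [0.26 0.17 0.32 1.76 0.02 0.12] F [ 1.   0.7 -0.8] w 0.0163
d [-3.  83.1  2. ]
rot [ -0.  -36.9  -2.4]
```

Emit:
jog_arm(
  deltas=[
    [[0, 40, 0, 0, 0, -2, 0], [0, 40, 0, 0, 0, 0, 0], [0, 0, 0, 0, -7, 0, 0], [0, 0, 0, 0, -7, 0, 0], [0, 0, 0, 0, -7, 0, 0]],
  ],
)

```text
clock: 16.4
eef_pos: [0.4252, 0.2084, 0.3762]
tool_rot: [-0.088, 0.984, 0.017, 0.157]
ft_force: [-1.5, 0.5, -1.8]
grip_width: 0.0163
```

Emit:
jog_arm(
  deltas=[
    [[0, 0, 0, 0, -7, 0, 0], [0, 0, 0, 0, -7, 0, 0], [0, 0, 0, 0, 0, 0, 0]],
  ],
)

```text
clock: 16.7
eef_pos: [0.4179, 0.2053, 0.3656]
tool_rot: [-0.087, 0.958, 0.025, 0.274]
ft_force: [-0.7, -0.7, -1.2]
grip_width: 0.0163
```

```bash
cat > dr.py <<'E'
# dr.py gx gy gz [mm, drum frame]: tip pose in drum frame and deltas to bring the tip there with the tool along the drum axis
import sys
from h import *
C=np.array([.5542,.2209,.2025]); a=np.radians(10); t=np.radians(35)
z=np.array([-np.sin(t)*np.cos(a),-np.sin(t)*np.sin(a),np.cos(t)]); y=np.array([-np.sin(a),np.cos(a),0]); x=np.cross(y,z); D=np.c_[x,y,z]
L=.161
def tipd(o):
    Rt=R.from_quat(o['tool_rot']).as_matrix(); return D.T@(o['eef_pos']+L*Rt[:,2]-C)*1000
if __name__=='__main__':
    o=get_obs(); Rt=R.from_quat(o['tool_rot']).as_matrix(); g=np.array([float(v) for v in sys.argv[1:4]])
    print('clock',round(float(o['clock']),2),'tip',np.round(tipd(o),1),'eef',np.round(o['eef_pos'],4),'F',np.round(o['ft_force'],1),'Fdrum',np.round(D.T@o['ft_force'],1),'q',np.round(o['joint_pos'],2),'w',round(float(o['grip_width']),4))
    G=np.c_[-x,y,-z]
    rv=R.from_matrix(Rt.T@G).as_rotvec(degrees=True)
    goal=C+D@(g/1000)+z*L
    print('rot',np.round(rv,1),'d(tcp)',np.round(Rt.T@(goal-o['eef_pos'])*1000,1))
E
python3 dr.py 0 0 20
```

```text
clock 16.7 tip [-27.4   9.1  51.4] eef [0.4179 0.2053 0.3656] F [-0.7 -0.7 -1.2] Fdrum [-1.4 -0.6 -0.5] q [ 0.59 -0.26 -0.3   1.02 -0.21  0.36] w 0.0163
rot [ 0.3 -3.1  0.3] d(tcp) [-20.2  -8.6  30.1]
```

Emit:
jog_arm(
  deltas=[
    [[-20, -8.5, 0, 0.3, -3, 0.3, 0], [0, 0, 0, 0, 0, 0, 0]],
  ],
)

```text
clock: 16.9
eef_pos: [0.4348, 0.1998, 0.3748]
tool_rot: [-0.084, 0.951, 0.026, 0.296]
ft_force: [-0.0, 0.1, 0.8]
grip_width: 0.0161
```

```bash
python3 dr.py 0 0 20; python3 - <<'E'
from h import *
from dr import *
o=get_obs();Rt=R.from_quat(o['tool_rot']).as_matrix(); tip=o['eef_pos']+L*Rt[:,2]
for c in ['scene','top']:
    im=camera(c); save(c+'3',im); print(c,proj(c,tip),'mouth',proj(c,C),[(round(r['conf'],2),np.round(r['at']),r['pixels'].sum()) for r in masks_of('stick',c)[:2]])
f=lambda n,x,y,w,h,s:cv2.resize(cv2.imread(f'pics/{n}.png')[y:y+h,x:x+w],None,fx=s,fy=s,interpolation=cv2.INTER_CUBIC)
cv2.imwrite('pics/c5.png',np.hstack([f('top3',231,122,100,100,4),f('scene3',276,110,100,100,4)]))
E
```

```text
clock 16.9 tip [-1.6 -0.1 49.7] eef [0.4348 0.1998 0.3748] F [-0.   0.1  0.8] Fdrum [0.5 0.1 0.7] q [ 0.57 -0.27 -0.31  0.97 -0.22  0.33] w 0.0161
rot [ 0.  -0.4  0.1] d(tcp) [-0.7  0.1 29.7]
scene [303.499971  147.3780277] mouth [314.31375259 153.70380586] [(0.59, array([286., 136.]), np.int64(278))]
top [276.97946706 191.29743287] mouth [279.09702732 183.42503822] [(0.56, array([273., 207.]), np.int64(261))]
```

View pics/c5.png

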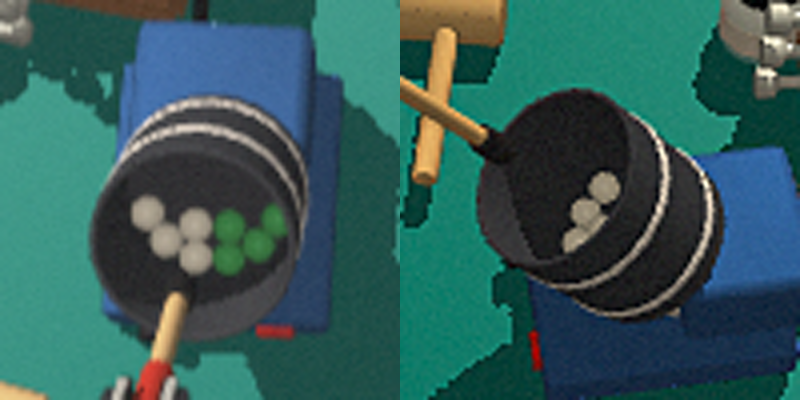

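Emit:
jog_arm(
  deltas=[
    [[-1, 0, 20, 0, -0.4, 0, 0], [0, 0, 20, 0, 0, 0, 0], [0, 0, 20, 0, 0, 0, 0], [0, 0, 20, 0, 0, 0, 0], [0, 0, 20, 0, 0, 0, 0]],
  ],
)

```text
clock: 17.6
eef_pos: [0.4974, 0.2141, 0.2957]
tool_rot: [-0.085, 0.95, 0.028, 0.3]
ft_force: [-0.7, 0.6, -0.5]
grip_width: 0.0161
```

```bash
python3 dr.py 0 0 -100
```

```text
clock 17.6 tip [  6.9   3.8 -51.9] eef [0.4974 0.2141 0.2957] F [-0.7  0.6 -0.5] Fdrum [-0.7  0.7 -0.1] q [ 0.51 -0.12 -0.41  0.7  -0.19  0.28] w 0.0161
rot [0.2 0.1 0.1] d(tcp) [ 6.7 -3.3 48.1]
```

Emit:
jog_arm(
  deltas=[
    [[6, -3, 12, 0, 0, 0, 0], [1, 0, 14, 0, 0, 0, 0], [1, 0, 14, 0, 0, 0, 0], [0, 0, 0, 0, 0, 0, 0]],
  ],
)

```text
clock: 18.0
eef_pos: [0.5162, 0.2148, 0.2522]
tool_rot: [-0.085, 0.952, 0.027, 0.294]
ft_force: [-0.3, -0.1, -0.7]
grip_width: 0.0162
```

```bash
python3 dr.py 0 0 -110
```

```text
clock 18.0 tip [ -4.7   1.  -98.3] eef [0.5162 0.2148 0.2522] F [-0.3 -0.1 -0.7] Fdrum [-0.7 -0.1 -0.4] q [ 0.49 -0.05 -0.45  0.59 -0.17  0.26] w 0.0162
rot [ 0.1 -0.6  0.1] d(tcp) [-3.1 -0.7 11.7]
```

Emit:
jog_arm(
  deltas=[
    [[-3, 0, 4, 0, -0.6, 0, 0], [0, 0, 4, 0, 0, 0, 0], [0, 0, 0, 0, 0, 0, 0]],
  ],
)

```text
clock: 18.3
eef_pos: [0.5247, 0.2169, 0.248]
tool_rot: [-0.084, 0.95, 0.027, 0.3]
ft_force: [0.9, 1.0, -0.9]
grip_width: 0.016
```

Emit:
jog_arm(
  deltas=[
    [[0, 0, 2, 0, 0, 0, 0]],
  ],
)

```text
clock: 18.4
eef_pos: [0.5261, 0.2174, 0.2472]
tool_rot: [-0.084, 0.95, 0.028, 0.3]
ft_force: [0.1, -0.8, -0.8]
grip_width: 0.0158
```

Emit:
jog_arm(
  deltas=[
    [[0, 0, 2, 0, 0, 0, 0]],
  ],
)

```text
clock: 18.5
eef_pos: [0.5273, 0.2178, 0.246]
tool_rot: [-0.084, 0.95, 0.028, 0.301]
ft_force: [0.0, -0.2, -0.8]
grip_width: 0.0164
```

```bash
python3 dr.py 0 0 -115
```

```text
clock 18.5 tip [   3.2    2.2 -109.9] eef [0.5273 0.2178 0.246 ] F [ 0.  -0.2 -0.8] Fdrum [-0.5 -0.2 -0.6] q [ 0.48 -0.03 -0.46  0.55 -0.17  0.25] w 0.0164
rot [0.2 0.1 0.1] d(tcp) [ 2.9 -1.6  5.1]
```

Emit:
jog_arm(
  deltas=[
    [[2, -1, 2, 0, 0, 0, 0]],
  ],
)

```text
clock: 18.6
eef_pos: [0.5274, 0.217, 0.2438]
tool_rot: [-0.085, 0.949, 0.028, 0.301]
ft_force: [-0.4, -0.5, -1.0]
grip_width: 0.0163
```

Emit:
jog_arm(
  deltas=[
    [[0, 0, 2, 0, 0, 0, 0]],
  ],
)

```text
clock: 18.7
eef_pos: [0.5283, 0.217, 0.242]
tool_rot: [-0.085, 0.949, 0.028, 0.301]
ft_force: [0.5, -0.1, -1.4]
grip_width: 0.0163
```

Emit:
jog_arm(
  deltas=[
    [[0, 0, 2, 0, 0, 0, 0]],
  ],
)

```text
clock: 18.8
eef_pos: [0.5294, 0.2172, 0.2403]
tool_rot: [-0.084, 0.949, 0.028, 0.301]
ft_force: [-0.1, 0.8, -0.7]
grip_width: 0.0163
```

```bash
python3 dr.py 0 0 -119
```

```text
clock 18.8 tip [   1.8    1.3 -115.6] eef [0.5294 0.2172 0.2403] F [-0.1  0.8 -0.7] Fdrum [-0.3  0.8 -0.6] q [ 0.48 -0.02 -0.47  0.53 -0.17  0.25] w 0.0163
rot [0.2 0.2 0.1] d(tcp) [ 1.2 -0.6  3.3]
```

Emit:
jog_arm(
  deltas=[
    [[1, 0, 1.5, 0, 0, 0, 0]],
  ],
)

```text
clock: 18.9
eef_pos: [0.5296, 0.2172, 0.2384]
tool_rot: [-0.084, 0.949, 0.028, 0.301]
ft_force: [0.2, 0.4, -0.3]
grip_width: 0.0158
```

Emit:
jog_arm(
  deltas=[
    [[0, 0, 1.5, 0, 0, 0, 0]],
  ],
)

```text
clock: 19.0
eef_pos: [0.5304, 0.2174, 0.2375]
tool_rot: [-0.084, 0.949, 0.028, 0.301]
ft_force: [-10.1, -1.6, 12.1]
grip_width: 0.0159
```

Emit:
jog_arm(
  deltas=[
    [[0, 0, 1.5, 0, 0, 0, 0]],
  ],
)

```text
clock: 19.1
eef_pos: [0.5317, 0.2179, 0.2384]
tool_rot: [-0.084, 0.949, 0.029, 0.303]
ft_force: [-14.6, -2.8, 17.4]
grip_width: 0.0164
```

Emit:
jog_arm(
  deltas=[
    [[0, 0, -3.5, 0, 0, 0, 0], [0, 0, -1, 0, 0, 0, 0]],
  ],
)

```text
clock: 19.3
eef_pos: [0.5293, 0.2176, 0.2431]
tool_rot: [-0.084, 0.949, 0.029, 0.304]
ft_force: [0.6, 1.1, 0.1]
grip_width: 0.0166
```

```bash
python3 dr.py 0 0 -115; python3 -c "
from dr import *
for e,q in [([.5304,.2174,.2375],[-.084,.949,.028,.301]),([.5317,.2179,.2384],[-.084,.949,.029,.303])]:
    print(tipd(dict(eef_pos=np.array(e),tool_rot=q)))"
```

```text
clock 19.3 tip [   4.1    2.  -113.4] eef [0.5293 0.2176 0.2431] F [0.6 1.1 0.1] Fdrum [ 0.7  1.  -0.3] q [ 0.48 -0.03 -0.47  0.53 -0.17  0.25] w 0.0166
rot [0.3 0.5 0.1] d(tcp) [ 2.7 -1.1  1.6]
[   0.96325093    1.29006513 -118.53515059]
[   3.23755783    1.80866534 -118.57730634]
```

Emit:
jog_arm(
  deltas=[
    [[-16, -1, 1, 0.3, 0.5, 0, 0], [-17, 0, 0, 0, 0, 0, 0], [0, 0, 0, 0, 0, 0, 0]],
  ],
)

```text
clock: 19.6
eef_pos: [0.5564, 0.2213, 0.2606]
tool_rot: [-0.084, 0.95, 0.026, 0.299]
ft_force: [-0.1, 0.4, -0.8]
grip_width: 0.0164
```

```bash
cat > st.py <<'E'
from dr import *
import sys
step=float(sys.argv[1]) if len(sys.argv)>1 else 24; r=38; zz=float(sys.argv[2]) if len(sys.argv)>2 else -114.5
o=get_obs(); Rt=R.from_quat(o['tool_rot']).as_matrix(); p=tipd(o); th=np.degrees(np.arctan2(p[1],p[0]))
print('clock',round(float(o['clock']),2),'tip',np.round(p,1),'r',round(np.hypot(*p[:2]),1),'th',round(th),'Fdrum',np.round(D.T@o['ft_force'],1),'w',round(float(o['grip_width']),4))
G=np.c_[-x,y,-z]; print('rot',np.round(R.from_matrix(Rt.T@G).as_rotvec(degrees=True),1))
w=[np.array([r*np.cos(np.radians(th+k*step)),r*np.sin(np.radians(th+k*step)),zz]) for k in range(1,6)]
prev=p
for q in w: d=q-prev; print([round(float(v),1) for v in (-d[0],d[1],-d[2])]); prev=q
E
python3 st.py
```

```text
clock 19.6 tip [  34.8    0.  -114.7] r 34.8 th 0 Fdrum [-0.5  0.4 -0.7] w 0.0164
rot [-0.  -0.1  0.1]
[0.0, 15.5, -0.2]
[9.3, 12.8, -0.0]
[13.7, 7.9, -0.0]
[15.7, 1.6, -0.0]
[15.0, -4.9, -0.0]
```

Step 3 should be met (tip x ≈ 35 mm, z ≈ −115 mm). Circling now.

Emit:
jog_arm(
  deltas=[
    [[0, 15.5, 0, 0, 0, 0, 0], [9.3, 12.8, 0, 0, 0, 0, 0], [13.7, 7.9, 0, 0, 0, 0, 0], [15.7, 1.6, 0, 0, 0, 0, 0], [15, -4.9, 0, 0, 0, 0, 0]],
  ],
)

```text
clock: 20.1
eef_pos: [0.5086, 0.246, 0.2307]
tool_rot: [-0.081, 0.949, 0.025, 0.303]
ft_force: [4.3, -1.8, 1.0]
grip_width: 0.016
```

```bash
python3 st.py 26
```

```text
clock 20.1 tip [ -15.8   31.8 -114.7] r 35.5 th 116 Fdrum [ 3.8 -2.6 -1.4] w 0.016
rot [-0.3  0.4 -0.1]
[14.3, -8.6, -0.2]
[7.1, -15.5, -0.0]
[-0.4, -17.1, -0.0]
[-7.9, -15.2, -0.0]
[-13.7, -10.2, -0.0]
```

Emit:
jog_arm(
  deltas=[
    [[15, -8.5, 0, -0.3, 0.4, 0, 0], [8, -15.5, 0, 0, 0, 0, 0], [-0.4, -17, 0, 0, 0, 0, 0], [-7.9, -15.2, 0, 0, 0, 0, 0], [-13.7, -10.2, 0, 0, 0, 0, 0]],
  ],
)

```text
clock: 20.6
eef_pos: [0.515, 0.1819, 0.2294]
tool_rot: [-0.085, 0.949, 0.031, 0.303]
ft_force: [0.5, 3.6, 0.1]
grip_width: 0.0161
```

```bash
python3 st.py 26
```

```text
clock 20.6 tip [ -20.4  -30.1 -112.9] r 36.4 th -124 Fdrum [ 1.   3.5 -0.6] w 0.0161
rot [0.5 0.5 0.1]
[-15.0, -7.5, 1.6]
[-17.0, 1.4, -0.0]
[-14.7, 8.8, -0.0]
[-9.4, 14.3, -0.0]
[-2.1, 17.0, -0.0]
```

Emit:
jog_arm(
  deltas=[
    [[-14, -9, 1.6, 0.5, 0.5, 0, 0], [-17, 0.5, 0.5, 0, 0, 0, 0], [-14.7, 8.8, 0.3, 0, 0, 0, 0], [-9.4, 14.3, 0, 0, 0, 0, 0], [-2.1, 17, 0, 0, 0, 0, 0]],
  ],
)

```text
clock: 21.1
eef_pos: [0.5505, 0.2252, 0.2565]
tool_rot: [-0.087, 0.951, 0.033, 0.294]
ft_force: [0.6, -0.8, -0.4]
grip_width: 0.0166
```

```bash
python3 st.py 26
```

```text
clock 21.1 tip [  27.     7.4 -115.1] r 28.0 th 15 Fdrum [ 0.1 -0.9 -0.6] w 0.0166
rot [ 0.9 -0.6  0.1]
[-1.5, 17.7, -0.6]
[13.9, 10.0, -0.0]
[16.9, 2.9, -0.0]
[16.4, -4.8, -0.0]
[12.6, -11.5, -0.0]
```

Emit:
jog_arm(
  deltas=[
    [[-4, 16, 0, 0.8, -0.6, 0, 0], [12, 12, 0, 0, 0, 0, 0], [16, 5, 0, 0, 0, 0, 0], [17, -4, 0, 0, 0, 0, 0], [14, -11, 0, 0, 0, 0, 0]],
  ],
)

```text
clock: 21.6
eef_pos: [0.5005, 0.2386, 0.2239]
tool_rot: [-0.086, 0.949, 0.027, 0.303]
ft_force: [4.0, -1.1, 2.3]
grip_width: 0.0164
```

```bash
python3 st.py 26
```

```text
clock 21.6 tip [ -27.4   27.2 -114.9] r 38.6 th 135 Fdrum [ 4.4 -1.7 -0.2] w 0.0164
rot [0.1 0.4 0.3]
[8.5, -15.0, -0.4]
[1.7, -17.0, -0.0]
[-5.9, -16.0, -0.0]
[-12.4, -11.8, -0.0]
[-16.3, -5.2, -0.0]
```

Emit:
jog_arm(
  deltas=[
    [[9, -15, 0, 0, 0.4, 0, 0], [3, -17, 0, 0, 0, 0, 0], [-5, -17, 0, 0, 0, 0, 0], [-11, -13, 0.5, 0, 0, 0, 0], [-16, -6.5, 0.5, 0, 0, 0, 0]],
  ],
)

```text
clock: 22.1
eef_pos: [0.5254, 0.1774, 0.2349]
tool_rot: [-0.091, 0.949, 0.036, 0.3]
ft_force: [-2.2, 4.1, 0.2]
grip_width: 0.016
```

```bash
python3 st.py 26
```

```text
clock 22.1 tip [ -10.4  -33.9 -113.8] r 35.5 th -107 Fdrum [-1.1  4.4  1. ] w 0.016
rot [1.4 0.2 0.5]
[-16.3, -3.6, 0.7]
[-15.8, 6.4, -0.0]
[-11.4, 12.7, -0.0]
[-4.7, 16.4, -0.0]
[3.0, 16.8, -0.0]
```

Emit:
jog_arm(
  deltas=[
    [[-16.5, -5, 1, 1.4, 0.2, 0.5, 0], [-17, 4.5, 0.4, 0, 0, 0, 0], [-14, 12, 0, 0, 0, 0, 0], [-8, 16, 0, 0, 0, 0, 0], [1, 17, 0, 0, 0, 0, 0]],
  ],
)

```text
clock: 22.6
eef_pos: [0.5556, 0.23, 0.2591]
tool_rot: [-0.084, 0.953, 0.032, 0.29]
ft_force: [0.5, -0.5, -0.6]
grip_width: 0.016
```

```bash
python3 st.py 26
```

```text
clock 22.6 tip [  31.8   11.  -116.3] r 33.6 th 19 Fdrum [-0.  -0.6 -0.7] w 0.016
rot [ 0.8 -1.1 -0.1]
[4.9, 15.9, -1.8]
[14.5, 9.0, -0.0]
[17.0, 1.8, -0.0]
[16.1, -5.9, -0.0]
[11.9, -12.3, -0.0]
```

Emit:
jog_arm(
  deltas=[
    [[2, 16, -1.5, 0.8, -1, 0, 0], [13, 11, 0, 0, 0, 0, 0], [16.5, 3.5, 0, 0, 0, 0, 0], [16.5, -5, 0, 0, 0, 0, 0], [13, -12, 0, 0, 0, 0, 0]],
  ],
)

```text
clock: 23.1
eef_pos: [0.5005, 0.2348, 0.2233]
tool_rot: [-0.083, 0.951, 0.027, 0.298]
ft_force: [4.1, -1.6, 2.3]
grip_width: 0.0165
```

```bash
python3 st.py 26
```

```text
clock 23.1 tip [ -29.9   23.2 -115. ] r 37.9 th 142 Fdrum [ 4.4 -2.2 -0.3] w 0.0165
rot [ 0.1 -0.2 -0.1]
[7.3, -15.4, -0.5]
[-0.4, -17.1, -0.0]
[-7.8, -15.2, -0.0]
[-13.7, -10.2, -0.0]
[-16.8, -3.2, -0.0]
```

Emit:
jog_arm(
  deltas=[
    [[8, -15, 0, 0, 0, 0, 0], [1, -17, 0, 0, 0, 0, 0], [-7, -16, 0, 0, 0, 0, 0], [-13, -11.5, 0.5, 0, 0, 0, 0], [-16.5, -4.5, 0.5, 0, 0, 0, 0]],
  ],
)

```text
clock: 23.6
eef_pos: [0.5301, 0.1771, 0.2377]
tool_rot: [-0.087, 0.95, 0.036, 0.298]
ft_force: [-1.9, 3.6, -0.3]
grip_width: 0.0162
```

```bash
python3 st.py 26
```

```text
clock 23.6 tip [  -5.8  -35.5 -114.2] r 36.0 th -99 Fdrum [-1.2  3.8  0.5] w 0.0162
rot [ 1.2 -0.1  0.1]
[-16.7, -0.9, 0.3]
[-14.9, 8.5, -0.0]
[-9.6, 14.1, -0.0]
[-2.5, 16.9, -0.0]
[5.2, 16.3, -0.0]
```

Finish the third turn plus a bit, then go to the drum's middle-high side and look at the balls.

Emit:
jog_arm(
  deltas=[
    [[-16.7, -2.5, 0.5, 1.2, 0, 0, 0], [-16, 6.5, 0, 0, 0, 0, 0], [-12, 13.5, 0, 0, 0, 0, 0], [-5, 17, 0, 0, 0, 0, 0], [3, 16.5, 0, 0, 0, 0, 0]],
  ],
)

```text
clock: 24.1
eef_pos: [0.5526, 0.2335, 0.2576]
tool_rot: [-0.084, 0.953, 0.031, 0.289]
ft_force: [0.0, -1.0, -1.2]
grip_width: 0.0165
```

Emit:
jog_arm(
  deltas=[
    [[12, 13, -1, 0, -1, 0, 0], [16.5, 4, 0, 0, 0, 0, 0], [16.5, -4, 0, 0, 0, 0, 0], [14, -12, 0, 0, 0, 0, 0]],
  ],
)

```text
clock: 24.5
eef_pos: [0.5015, 0.2268, 0.2226]
tool_rot: [-0.085, 0.951, 0.033, 0.296]
ft_force: [2.0, -0.1, 1.3]
grip_width: 0.0163
```

```bash
python3 st.py 26; cat > balls.py <<'E'
from dr import *
im=camera('top'); save('topb',im)
hsv=cv2.cvtColor(im,cv2.COLOR_RGB2HSV); roi=np.zeros((400,640),bool); roi[145:215,250:310]=1
c=C-.108*z
for n,m in [('white',(hsv[...,1]<70)&(hsv[...,2]>110)),('green',(abs(hsv[...,0].astype(int)-62)<16)&(hsv[...,1]>110)&(hsv[...,2]>60))]:
    k,lab,st,ce=cv2.connectedComponentsWithStats((m&roi).astype('uint8'))
    for i in range(1,k):
        if st[i,4]<8: continue
        oo,d=ray('top',ce[i]); X=oo+d*((c-oo)@z)/(d@z)-c; print(n,st[i,4],np.round(ce[i]),np.round([X@x*1000,X@y*1000]))
E
python3 balls.py
```

```text
clock 24.5 tip [ -31.    17.2 -115.3] r 35.5 th 151 Fdrum [ 2.4 -0.4 -0. ] w 0.0163
rot [ 0.8 -0.3  0. ]
[6.9, -15.2, -0.8]
[-3.0, -16.8, -0.0]
[-10.1, -13.8, -0.0]
[-15.1, -8.0, -0.0]
[-17.1, -0.6, -0.0]
white 215 [281. 154.] [46.  4.]
white 158 [295. 178.] [-25. -32.]
white 14 [265. 200.] [-95.  56.]
white 14 [275. 200.] [-94.  26.]
green 99 [285. 183.] [-39.  -5.]
green 42 [270. 181.] [-33.  39.]
green 25 [279. 185.] [-47.  12.]
```

Emit:
jog_arm(
  deltas=[
    [[-6, -4, -12, 0.6, 0, 0, 0], [-6, -4, -18, 0, 0, 0, 0], [-4, 0, -20, 0, 0, 0, 0], [-1, 0, -20, 0, 0, 0, 0], [-1, 0, -20, 0, 0, 0, 0]],
  ],
)

```text
clock: 25.05
eef_pos: [0.4579, 0.2041, 0.2972]
tool_rot: [-0.083, 0.955, 0.023, 0.284]
ft_force: [-0.6, 0.3, -1.2]
grip_width: 0.0162
```

```bash
python3 dr.py 0 0 60; python3 balls.py
```

```text
clock 25.05 tip [-30.9  -0.5 -27.2] eef [0.4579 0.2041 0.2972] F [-0.6  0.3 -1.2] Fdrum [-1.1  0.4 -0.7] q [ 0.54 -0.19 -0.43  0.78 -0.2   0.31] w 0.0162
rot [-0.2 -1.8  0. ] d(tcp) [-22.9  -0.4 -88.1]
white 217 [282. 154.] [46.  3.]
white 144 [294. 179.] [-26. -31.]
white 10 [267. 213.] [-135.   53.]
white 11 [278. 212.] [-134.   20.]
green 176 [281. 183.] [-39.   8.]
```

Emit:
jog_arm(
  deltas=[
    [[-10, 0, -22, 0, -1, 0, 0], [-6, 0, -25, 0, 0, 0, 0], [-3, 0, -25, 0, 0, 0, 0], [0, 0, -25, 0, 0, 0, 0], [0, 0, -25, 0, 0, 0, 0]],
  ],
)

```text
clock: 25.6
eef_pos: [0.402, 0.1928, 0.4073]
tool_rot: [-0.083, 0.954, 0.023, 0.287]
ft_force: [-0.5, 0.0, -0.3]
grip_width: 0.0162
```

Emit:
jog_arm(
  deltas=[
    [[0, 0, 0, 0, 8, 0, 0], [0, 0, 0, 0, 8, 0, 0], [0, 0, 0, 0, 8, 0, 0], [0, 0, 0, 0, 8, 0, 0], [0, 0, 0, 0, 0, 0, 0]],
  ],
)

```text
clock: 26.1
eef_pos: [0.3979, 0.192, 0.4072]
tool_rot: [-0.087, 0.996, 0.002, 0.002]
ft_force: [0.9, 1.0, -1.7]
grip_width: 0.0159
```

```bash
python3 to.py .5065 -.285 .41 188; python3 balls.py
```

```text
pos [0.3979 0.192  0.4072] clock 26.1 headx -170.0 zax [ 0.005  0.005 -1.   ] q [0.45 0.11 0.3  1.75 0.   0.27] F [ 0.9  1.  -1.7] w 0.0159
d [ -24.5 -488.6   -4.7]
rot [0.2 0.3 2. ]
white 191 [280. 154.] [47.  8.]
white 132 [294. 179.] [-26. -32.]
white 61 [253. 202.] [-100.   90.]
white 27 [251. 210.] [-126.   99.]
green 200 [281. 183.] [-40.   8.]
```

Emit:
jog_arm(
  deltas=[
    [[-2, -40, 0, 0, 0, 0, 0], [-2, -40, 0, 0, 0, 0, 0], [-2, -40, 0, 0, 0, 0, 0], [-2, -40, 0, 0, 0, 0, 0], [-2, -40, 0, 0, 0, 0, 0]],
  ],
)

```text
clock: 26.65
eef_pos: [0.4394, -0.0041, 0.4082]
tool_rot: [-0.094, 0.995, 0.004, 0.014]
ft_force: [-0.1, 0.1, -0.9]
grip_width: 0.0162
```

Emit:
jog_arm(
  deltas=[
    [[-2, -40, 0, 0, 0, 0, 0], [-2, -40, 0, 0, 0, 0, 0], [-2, -40, 0, 0, 0, 0, 0], [-2, -40, 0, 0, 0, 0, 0], [-2, -40, 0, 0, 0, 0, 0]],
  ],
)

```text
clock: 27.15
eef_pos: [0.4812, -0.204, 0.4155]
tool_rot: [-0.095, 0.995, -0.002, 0.027]
ft_force: [1.3, 0.3, -0.6]
grip_width: 0.0162
```

Emit:
jog_arm(
  deltas=[
    [[0, 0, 0, 0, 0, 0, 0]],
  ],
)

```text
clock: 27.25
eef_pos: [0.4807, -0.2075, 0.4152]
tool_rot: [-0.093, 0.995, -0.003, 0.028]
ft_force: [-0.5, 0.6, 0.1]
grip_width: 0.016
```

```bash
python3 to.py .5065 -.285 .38 188
```

```text
pos [ 0.4807 -0.2075  0.4152] clock 27.25 headx -169.4 zax [ 0.056 -0.001 -0.998] q [-0.42  0.25  0.5   1.76  0.02 -0.61] F [-0.5  0.6  0.1] w 0.016
d [ -9.1 -80.6  36.7]
rot [-0.6  3.2  2.6]
```

Emit:
jog_arm(
  deltas=[
    [[-3, -40, 0, -0.6, 3.2, 2.6, 0], [-3, -40, 0, 0, 0, 0, 0], [0, 0, 20, 0, 0, 0, 0], [1, 0, 20, 0, 0, 0, 0], [0, 0, 0, 0, 0, 0, 0]],
  ],
)

```text
clock: 27.75
eef_pos: [0.4931, -0.2832, 0.3777]
tool_rot: [-0.069, 0.998, -0.002, 0.003]
ft_force: [-0.2, 1.1, -0.6]
grip_width: 0.0159
```

```bash
python3 to.py .5055 -.284 .29 188
```

```text
pos [ 0.4931 -0.2832  0.3777] clock 27.75 headx -172.1 zax [ 0.007 -0.004 -1.   ] q [-0.52  0.38  0.58  1.76 -0.   -0.66] F [-0.2  1.1 -0.6] w 0.0159
d [-11.6  -2.1  87.8]
rot [-0.3  0.3 -0.1]
```

Emit:
jog_arm(
  deltas=[
    [[-11.5, -2, 15, 0, 0.3, 0, 0], [1, 0, 20, 0, 0, 0, 0], [1.5, 0, 20, 0, 0, 0, 0], [1.5, 0, 18, 0, 0, 0, 0], [0, 0, 0, 0, 0, 0, 0]],
  ],
)

```text
clock: 28.25
eef_pos: [0.5047, -0.28, 0.3087]
tool_rot: [-0.072, 0.997, -0.007, 0.008]
ft_force: [-0.4, -0.1, -0.2]
grip_width: 0.0163
```

```bash
python3 to.py .5055 -.284 .29 188; python3 wl.py w9 stick; python3 - <<'E'
from h import *
o=get_obs();Rt=R.from_quat(o['tool_rot']).as_matrix(); tip=o['eef_pos']+.161*Rt[:,2]
print('tip',tip,'wrist',proj('wrist',tip,o),'pocket rim c',proj('wrist',[.5053,-.2839,.105],o))
for c in ['scene','top']:
    im=camera(c); save(c+'9',im); print(c,proj(c,tip),proj(c,[.5053,-.2839,.105]))
f=lambda n,x,y,w,h,s:cv2.resize(cv2.imread(f'pics/{n}.png')[y:y+h,x:x+w],None,fx=s,fy=s,interpolation=cv2.INTER_CUBIC)
cv2.imwrite('pics/c6.png',np.vstack([np.hstack([f('w9',270,120,100,75,4),f('top9',425,200,100,75,4)]),np.hstack([f('scene9',245,315,100,75,4),f('topb',231,142,100,75,4)])]))
E
```

```text
pos [ 0.5047 -0.28    0.3087] clock 28.25 headx -171.7 zax [ 0.016 -0.012 -1.   ] q [-0.51  0.37  0.38  1.56 -0.   -0.65] F [-0.4 -0.1 -0.2] w 0.0163
d [ 0.1 -3.9 18.8]
rot [-0.8  0.8  0.2]
stick 0.85 [322.6 242.7] 3033
{'clock': np.float64(28.25), 'eef_pos': array([ 0.505, -0.28 ,  0.309]), 'tool_rot': array([-0.072,  0.997, -0.007,  0.008]), 'joint_pos': array([-0.505,  0.369,  0.381,  1.563, -0.003, -0.649])}
tip [ 0.50897882 -0.28292483  0.15059274] wrist [320.17232662 177.45814835] pocket rim c [320.38886679 163.54857245]
scene [297.4848704  348.47134824] [296.57367423 350.73705807]
top [465.03886271 239.17506495] [458.90499629 242.17010477]
```

View pics/c6.png

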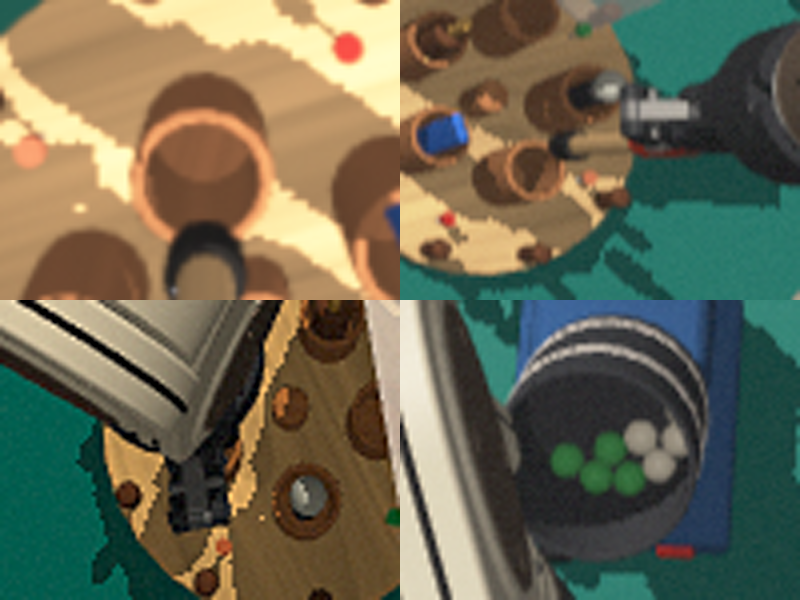

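Emit:
jog_arm(
  deltas=[
    [[6, -3.5, 0, -0.8, 0.8, 0, 0], [0, 0, 10, 0, 0, 0, 0], [0, 0, 0, 0, 0, 0, 0]],
  ],
)

```text
clock: 28.75
eef_pos: [0.5017, -0.2867, 0.3044]
tool_rot: [-0.072, 0.997, -0.003, 0.004]
ft_force: [-0.2, 0.4, -0.7]
grip_width: 0.016
```

```bash
cat > foot.py <<'E'
# find black foot's lower end in the wrist view: far edge of dark blob; compare with the pocket's rim
import sys
from h import *
o=get_obs(); im=camera('wrist'); Rt=R.from_quat(o['tool_rot']).as_matrix()
m=(im.max(2)<48); m[:140]=0; m[230:]=0; m[:,:295]=0; m[:,350:]=0
k,lab,st,ce=cv2.connectedComponentsWithStats(m.astype('uint8')); i=1+np.argmax(st[1:,4]) 
for off in (0,-.0065):
    tip=o['eef_pos']+.161*Rt[:,2]+off*Rt[:,0]
    rim=[proj('wrist',tip+.01*(np.cos(a)*Rt[:,0]+np.sin(a)*Rt[:,1]),o) for a in np.linspace(0,6.28,20)]
    print('off',off,'tip',np.round(tip,4),'pred box',np.round([np.min(rim,0),np.max(rim,0)],1).tolist())
print('dark blob x,y,w,h,area',st[i])
E
python3 foot.py; python3 to.py .499 -.284 .195 188
```

```text
off 0 tip [ 0.5032 -0.2876  0.1434] pred box [[310.3, 167.8], [330.0, 186.8]]
off -0.0065 tip [ 0.5096 -0.2866  0.1434] pred box [[310.4, 174.1], [330.0, 192.9]]
dark blob x,y,w,h,area [312 176  18  15 105]
pos [ 0.5019 -0.287   0.3052] clock 28.8 headx -171.8 zax [ 0.01  -0.006 -1.   ] q [-0.52  0.38  0.39  1.57 -0.   -0.66] F [ 1.1 -0.1  0.7] w 0.0164
d [  3.5   4.2 110.2]
rot [-0.4  0.5  0.2]
```

Emit:
jog_arm(
  deltas=[
    [[5, 2.5, 10, -0.4, 0.5, 0, 0], [1, 0.5, 14, 0, 0, 0, 0], [0, 0, 0, 0, 0, 0, 0]],
  ],
)

```text
clock: 29.1
eef_pos: [0.4948, -0.285, 0.2796]
tool_rot: [-0.071, 0.997, 0.0, -0.0]
ft_force: [0.6, -0.7, -1.1]
grip_width: 0.0162
```

```bash
python3 foot.py; python3 to.py .4985 -.284 .195 188
```

```text
off 0 tip [ 0.4948 -0.2849  0.1186] pred box [[310.3, 167.8], [330.0, 186.8]]
off -0.0065 tip [ 0.5012 -0.284   0.1186] pred box [[310.4, 174.1], [330.0, 192.9]]
dark blob x,y,w,h,area [312 176  18  15 101]
pos [ 0.4952 -0.2851  0.2806] clock 29.15 headx -171.8 zax [ 0.001 -0.    -1.   ] q [-0.52  0.37  0.32  1.51  0.   -0.67] F [-0.1  0.4 -0.3] w 0.0162
d [-3.4  0.7 85.6]
rot [-0.   0.   0.2]
```

Emit:
jog_arm(
  deltas=[
    [[-3, 0, 10, 0, 0, 0, 0], [1, 0, 15, 0, 0, 0, 0], [1, 0, 15, 0, 0, 0, 0], [0, 0, 0, 0, 0, 0, 0]],
  ],
)

```text
clock: 29.55
eef_pos: [0.4974, -0.2852, 0.2397]
tool_rot: [-0.071, 0.997, -0.001, 0.002]
ft_force: [-0.2, -0.5, -0.7]
grip_width: 0.0161
```

```bash
python3 to.py .4985 -.284 .197 188
```

```text
pos [ 0.4974 -0.2852  0.2397] clock 29.55 headx -171.8 zax [ 0.004 -0.002 -1.   ] q [-0.52  0.38  0.22  1.41  0.   -0.66] F [-0.2 -0.5 -0.7] w 0.0161
d [-1.1  1.2 42.7]
rot [-0.1  0.2  0.2]
```

Emit:
jog_arm(
  deltas=[
    [[0, 1, 12, 0, 0, 0, 0], [1, 0, 13, 0, 0, 0, 0], [1, 0, 10, 0, 0, 0, 0], [0, 0, 0, 0, 0, 0, 0]],
  ],
)

```text
clock: 29.95
eef_pos: [0.4971, -0.2849, 0.2055]
tool_rot: [-0.072, 0.997, -0.002, 0.003]
ft_force: [-0.5, 0.3, -1.4]
grip_width: 0.0161
```

```bash
python3 to.py .4985 -.284 .197 188
```

```text
pos [ 0.4971 -0.2849  0.2055] clock 29.95 headx -171.8 zax [ 0.007 -0.003 -1.   ] q [-0.52  0.39  0.15  1.32  0.   -0.66] F [-0.5  0.3 -1.4] w 0.0161
d [-1.5  0.7  8.5]
rot [-0.2  0.4  0.2]
```

Emit:
jog_arm(
  deltas=[
    [[-1, 0.5, 4, 0, 0.3, 0, 0]],
  ],
)

```text
clock: 30.05
eef_pos: [0.4985, -0.2847, 0.2026]
tool_rot: [-0.072, 0.997, -0.003, 0.001]
ft_force: [-0.7, -0.5, -0.5]
grip_width: 0.0162
```

Emit:
jog_arm(
  deltas=[
    [[0, 0, 2.5, 0, 0, 0, 0]],
  ],
)

```text
clock: 30.15
eef_pos: [0.4989, -0.2847, 0.2002]
tool_rot: [-0.072, 0.997, -0.003, 0.001]
ft_force: [-0.1, -0.0, -1.2]
grip_width: 0.016
```

Emit:
jog_arm(
  deltas=[
    [[0, 0, 2, 0, 0, 0, 0]],
  ],
)

```text
clock: 30.25
eef_pos: [0.4993, -0.2849, 0.1985]
tool_rot: [-0.072, 0.997, -0.003, 0.002]
ft_force: [-0.1, -0.5, -0.2]
grip_width: 0.0165
```

Emit:
jog_arm(
  deltas=[
    [[0, 0, 0, 0, 0, 0, 0]],
  ],
)

```text
clock: 30.35
eef_pos: [0.4994, -0.2848, 0.1985]
tool_rot: [-0.072, 0.997, -0.003, 0.002]
ft_force: [0.5, 0.6, 0.3]
grip_width: 0.0163
```

Emit:
jog_arm(
  deltas=[
    [[0, 0, 2, 0, 0, 0, 0]],
  ],
)

```text
clock: 30.45
eef_pos: [0.4998, -0.285, 0.197]
tool_rot: [-0.072, 0.997, -0.003, 0.002]
ft_force: [-0.2, -0.3, -0.2]
grip_width: 0.0161
```

Emit:
jog_arm(
  deltas=[
    [[0, 0, 1.5, 0, 0, 0, 0], [0, 0, 0, 0, 0, 0, 0]],
  ],
)

```text
clock: 30.65
eef_pos: [0.4999, -0.2851, 0.1957]
tool_rot: [-0.072, 0.997, -0.003, 0.003]
ft_force: [0.0, 0.4, -1.2]
grip_width: 0.0163
```

Emit:
jog_arm(
  deltas=[
    [[0, 0, 0, 0, 0, 0, 28], [0, 0, 0, 0, 0, 0, 50], [0, 0, 0, 0, 0, 0, 75], [0, 0, 0, 0, 0, 0, 75]],
  ],
)

```text
clock: 31.05
eef_pos: [0.5001, -0.2853, 0.1962]
tool_rot: [-0.072, 0.997, -0.004, 0.003]
ft_force: [-0.2, -0.7, 0.5]
grip_width: 0.0703
```

Emit:
jog_arm(
  deltas=[
    [[0, 0, -15, 0, 0, 0, 75], [0, 0, -25, 0, 0, 0, 75], [0, 0, -30, 0, 0, 0, 75], [0, 0, -35, 0, 0, 0, 75], [0, 0, -35, 0, 0, 0, 75]],
  ],
)

```text
clock: 31.55
eef_pos: [0.4964, -0.2828, 0.3337]
tool_rot: [-0.072, 0.997, 0.0, -0.003]
ft_force: [0.6, -0.2, 0.1]
grip_width: 0.0746
```

```bash
python3 to.py .4985 -.284 .197 188; python3 wl.py w10 stick; sed -i "s/'w5','w6'/'w10'/" sf.py; python3 sf.py
```

```text
pos [ 0.4964 -0.2828  0.3337] clock 31.55 headx -171.8 zax [-0.006  0.    -1.   ] q [-0.52  0.38  0.47  1.66 -0.   -0.66] F [ 0.6 -0.2  0.1] w 0.0746
d [ -2.8  -1.7 136.7]
rot [ 0.1 -0.4  0.2]
stick 0.65 [315.8 183.4] 658
{'clock': np.float64(31.55), 'eef_pos': array([ 0.496, -0.283,  0.334]), 'tool_rot': array([-0.072,  0.997,  0.   , -0.003]), 'joint_pos': array([-0.516,  0.382,  0.465,  1.659, -0.003, -0.66 ])}
w10 pred [321.9106947  189.87263444] red [311.32795699 188.68817204] [300 172  23  33 558]
foot [ 0.51323747 -0.28309084] lean [-0.07933045 -0.04514469] cost 0.05110732538330498
0.124 [ 0.50340049 -0.28868878] 0.15748237510015184
0.157 [ 0.50078259 -0.29017856] 0.19034462008648256
0.19 [ 0.49816468 -0.29166833] 0.22320686507281332
```

Emit:
jog_arm(
  deltas=[
    [[35, 0, -10, 0, 0, 0, 75], [40, 0, 0, 0, 0, 0, 75], [40, 0, 0, 0, 0, 0, 75], [40, 0, 0, 0, 0, 0, 75], [0, 0, 0, 0, 0, 0, 75]],
  ],
)

```text
clock: 32.15
eef_pos: [0.3416, -0.3063, 0.3448]
tool_rot: [-0.073, 0.997, -0.003, 0.001]
ft_force: [0.3, -0.5, 0.5]
grip_width: 0.075
```

```bash
python3 balls.py; python3 - <<'E'
from h import *
o=get_obs(); print(o['clock'],o['eef_pos'],o['ft_force'])
S=camera('scene'); t=masks_of('stick','scene'); print([(round(r['conf'],2),np.round(r['at']),r['pixels'].sum()) for r in t[:2]])
for h in(.034,.12,.224): print('pred',proj('scene',[.5053,-.2839,h]))
for n in ['punch1','mallet']: print(n,[(round(r['conf'],2),np.round(r['at'],1)) for r in masks_of(n,'scene')[:2]])
rs=[]
for n in ['white1','green1']: camera('top'); print(n,[(round(r['conf'],2),np.round(r['at'],1),r['pixels'].sum()) for r in masks_of(n,'top')[:7]])
im=cv2.imread('pics/topb.png')[142:217,250:310]
E
```

```text
white 214 [281. 154.] [46.  4.]
white 144 [294. 179.] [-26. -31.]
green 203 [281. 183.] [-40.   9.]
32.2 [ 0.34353764 -0.30641349  0.34471968] [0.12533858 0.40707265 0.19044142]
[(0.47, array([297., 348.]), np.int64(114))]
pred [297.50304622 353.26227233]
pred [296.36127946 350.15995619]
pred [294.70385583 345.65653897]
punch1 [(0.54, array([275.6, 268.3]))]
mallet [(0.74, array([288.1, 113.2]))]
white1 [(0.58, array([295.9, 182.8]), np.int64(32)), (0.48, array([291. , 175.9]), np.int64(56))]
green1 [(0.63, array([291. , 189.1]), np.int64(45)), (0.63, array([278.6, 184.4]), np.int64(56))]
```

```bash
python3 -c "
from workcell import job_done; print(job_done())"
```

```text
the job is handed in; nothing more can be done
None
```

I carried the job through to the end and handed it in at about 32 s of the 72 s. The simulator gives no verdict, so what follows is from my own checks.

**What I did:**
- I turned the stand about 152° clockwise by one peg, until the stick came out of the hood. Its pocket ended about 20° off the centre of the open front.
- I drew the stick out and set its foot on the middle of the drum floor. My force reading at contact peaked at about 23 N (limit 40 N), and I measured the floor about 118.5 mm below the mouth.
- I then stirred just over three full turns, with the foot about 28–39 mm from the centre and 2–6 mm above the felt floor.
- Finally I stood the stick back in its pocket.

**What the last checks showed:**
- **Stick:** it stands in its pocket leaning about 5°, with the foot about 8 mm off the pocket's centre.
- **Arm:** it is clear of everything, with forces near zero.
- **Balls:** all four greens are in the drum, mostly on the +y side, with at least one on the -y side. The whites lie on the -y side. So the colours largely changed sides and only partly mixed.

**Not fully confirmed:**
- **Fourth white ball:** only three whites showed clearly; the fourth was mostly hidden by the drum's rim. I did not search for it elsewhere.
- **Punches and mallet:** nothing touched them on purpose. At the end only one punch was detected. That punch was within 1 px and the mallet within about 4 px of where they started; the other punch was not seen, so I could not check it.
- **Stick in the grip:** it tilted about 2.5° after the floor contact or stirring, so the true tip may have been a few mm off my figures. I corrected for this when putting it back.

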